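Build and pin a spacer pack in the assembly nest

ROBOT

A 7-joint arm with a two-finger parallel gripper is mounted at the origin on the work surface. World frame = base frame: x ahead of the robot, y to its left, z up, the work surface at z = 0. Lengths are in m, angles in rad, forces in N, time in s.
With the tool pointing down it reaches from about 0.4 to 0.85 m from the base axis. Payload 10.4 kg.
Tool frame: the origin (TCP) lies between the finger pads; the fingertips stand 25 mm ahead of it and the grasp point (between the pads) lies 6 mm ahead of it; x points along the fingers, y is the direction in which the jaws open and shut, and the axes are right-handed (so a half turn about x gives the same grasp; the last joint's range is limited). The gripper opens to 87 mm and grips with 3 to 60 N. Pads are 19 mm wide; open, the fingers measure 117 mm over their backs; the gripper's body (75 mm by 190 mm) begins 51 mm behind the grasp point.
Start: joints at [-1.251, 0.332, -0.065, 1.46, 0.022, 1.35, -0.088], TCP at [0.21, 0.589, 0.248] pointing down, gripper open.
Joint ranges: [-2.6, 2.6], [-0.5, 2.12], [-1.47, 1.34], [0.16, 2.42], [-1.27, 4.41], [0.06, 2.06], [-2.6, 2.6]. Speed limits (rad/s): [2.22, 2.22, 2.79, 2.79, 3.14, 3.14, 3.14].

INTERFACE

Orientations are given as a unit quaternion [x, y, z, w].
In Python, from bench import r gives the robot as it stands.
- The arm moves only by the shell command python3 -m pendant 'ROWS' [FORCE]. ROWS is JSON, a list of rows, each an object with "translation": the shift along the world's x, y, z in cm, a list of three; "angular": the turn, a rotation vector about the world's x, y, z in degrees, a list of three; "hand": the opening, from -1 (shut) to 1 (fully open). In form: [{"translation": [dx, dy, dz], "angular": [wx, wy, wz], "hand": hand}, ...]. A call has 1 to 20 rows; each row shifts and turns the commanded pose from where the row before left it; what a row does not reach is not made up. A row lasts 1/10 s, in which the tool goes at most 50 mm and 8.59 degrees, less where a joint would pass 70% of its speed; a pose out of reach is approached as far as the arm can. A call is refused whole if a number of a shift passes 5 or a number of a turn 8.59, either way. A call with a gripper value outside its range is refused whole. The fingers move at their own pace and stop on an object; FORCE is the grip in N (left out, the last holds). Time passes only in rows, so rows that do not move let the fingers close. It gives the time, the measured TCP pose, the force and the opening at its end, in the units of the state.
- r.read_state(): the state, without advancing time (a new reading comes with each control period).
- r.camera(name): name is "scene" or "top" or "wrist"; returns the picture (384x512x3 uint8, red, green, blue); there is no depth.
- r.camera_info(name): a dict with "fx", "fy", "cx", "cy" (pixels), "distortion" ([k1, k2, p1, p2, k3] as OpenCV has them; the pictures are not rectified), "rvec" (rotation vector, rad) and "tvec" (3), from world to camera coordinates, as OpenCV has them; the wrist camera has in their place "mount" (4x4, takes a point from camera to tool coordinates, whose origin is the TCP and whose axes are the tool frame's). Camera axes: x right, y down, z forward; pixel columns grow to the right and rows downward; lengths in m; the calibration is good to about 2 mm. A picture is of the moment at which its call begins: read the wrist's pose just before it. camera_info takes no time and is no camera call.
- r.close_job(): hands the job in, once; it reports no verdict.
Trained networks look in the newest picture that a camera, given by its name, has taken for a name from the list of things; names that differ only in an ending like _2 or _b are one class to them, and where a whole thing is asked for, a point or a joint stands for the part that bears it (a point fixed in the world has none). Each returns a list of dicts, best first, with "confidence" (0 to 1); they miss things now and then, are a little off and sometimes report something else, mostly with a low value. They report only what shows in the picture. A call takes as long as a camera call.
- r.find_in(camera, name): "point" ([row, column] in pixels, amid what is visible of it).
- r.mark_of(camera, name): "point" ([row, column] in pixels: a listed point, or the origin of a listed thing).
The state is a dict: "time": time; "joint_positions": joint angles; "joint_vel": joint speeds; "joint_torque": joint torques, N m; "ee_pos": TCP position; "eef_rot": TCP orientation; "ft_force": force on the tool from outside, world axes, zero at the start; "torque": the same for the moment, N m; "width": finger opening in m.
Only numpy, scipy, OpenCV 4.12 (cv2) and the standard library are available. Lean on these libraries where they do the work, as an engineer would, in place of code of your own. Each camera call takes 0.05 s, during which the arm holds its last target.

TASK

Build the spacer pack in the assembly nest beside the mill: first lift the setting plug out of the nest and stand it fully home in the empty hole of the pin stand; then seat the thick block flat on the floor of the nest's pocket, stack every spacer on the bench flat on it, lay the collared top plate over them with its collar up, and finally put the headed pin down through the whole stack into the nest's bore until its head rests on the collar. Leave the other tools on the bench and in the stand where they are, let go of everything and leave the pack at rest.

Things in the scene. Friction and masses are not known exactly. Their poses are not given: they have to be found in the camera images.
- nest: fixed assembly nest: base 94 x 94 x 26 mm, 14.5 mm through bore in its centre; four corner angles 7 mm thick enclose a 54 x 54 mm pocket above it. Angles 52 mm high with flared tops (to 85 mm above the bench), arms 19 mm long, so the middle 30 mm of each side is open for fingers. Origin: centre of the underside at bench level; x, y square to the pocket, its floor at z = 26 mm
- nest_bore (a point): mouth of the nest's bore in the pocket's floor, 26 mm above the bench; axes as the nest's
- stand: aluminium pin stand, fixed: block 150 (x) x 50 (y) x 46 (z) mm with a row of three upright blind holes, 14.5 mm wide and 40 mm deep, 50 mm apart along its x; origin: centre of the underside
- stand_hole0 (a point): mouth of the stand's hole at its x = -50 mm, 46 mm above the bench
- stand_hole1 (a point): mouth of the stand's hole at its x = 0 mm, 46 mm above the bench
- stand_hole2 (a point): mouth of the stand's hole at its x = 50 mm, 46 mm above the bench
- plug: setting plug, steel: shaft 12 mm in diameter, 64 mm long, with a square head 24 x 24 x 16 mm on top (80 mm in all); stands upright in the nest's bore at the start, foot at bench level; origin: centre of the foot, z up the shaft, x and y square to the head
- pin: headed pin, steel: shaft 12 mm in diameter, 74 mm long, chamfered foot, with a round head 24 mm in diameter, 16 mm high on top (90 mm in all); stands upright in one end hole of the stand at the start; origin: centre of the foot, z up the shaft
- pin_shoulder (a point): underside of the pin's head, on its axis, 74 mm above the foot
- reamer: bystander: dark steel reamer, 10 mm in diameter, 106 mm long, no head (9 mm square tang), upright in the other end hole of the stand; origin: its foot
- block: base block of the pack: thick square aluminium plate 50 x 50 mm, 18 mm thick, 18 mm bore through its centre; lies flat on the bench at the start; origin: centre of the underside, z up through the bore, x and y square to its edges
- spacer0: spacer (two to four are there, all alike): thin square aluminium plate 50 x 50 mm, 8 mm thick, 18 mm bore through its centre; lies flat on the bench at the start; origin: centre of the underside, z up through the bore, x and y square to its edges
- spacer1: spacer (two to four are there, all alike): thin square aluminium plate 50 x 50 mm, 8 mm thick, 18 mm bore through its centre; lies flat on the bench at the start; origin: centre of the underside, z up through the bore, x and y square to its edges
- spacer2: spacer (two to four are there, all alike): thin square aluminium plate 50 x 50 mm, 8 mm thick, 18 mm bore through its centre; lies flat on the bench at the start; origin: centre of the underside, z up through the bore, x and y square to its edges
- spacer3: spacer (two to four are there, all alike): thin square aluminium plate 50 x 50 mm, 8 mm thick, 18 mm bore through its centre; lies flat on the bench at the start; origin: centre of the underside, z up through the bore, x and y square to its edges
- cap: top plate: square aluminium plate 50 x 50 mm, 8 mm thick, 18 mm bore through its centre; lies flat on the bench at the start; origin: centre of the underside, z up through the bore, x and y square to its edges; with a square collar 30 x 30 mm standing 8 mm up from the middle of its top (16 mm high in all); the bore goes through both
- wrench: bystander: steel wrench 150 mm long lying on the bench; origin under its middle
- oil: bystander: white bottle, 52 mm in diameter, 120 mm high; origin: centre of the underside
- chuck_key: bystander: dark steel T-handled chuck key, 90 mm long, 24 mm high, lying; origin under the T
- parallel: bystander: steel parallel 110 x 16 x 28 mm; origin: centre of the underside
- caliper: bystander: caliper 170 mm long, 14 mm high, lying; origin under its middle

How it is judged:
By the outcome, as a careful person would: the job done as asked, in the order asked, and still so for the second after the job is handed in, with the robot touching nothing.
Of spacer0, spacer1, spacer2, spacer3 only 2 to 4 are there at a start; the rules pass over those that are not, and their reading is None.
At some moment in a run one of block, cap, spacer0, spacer1, spacer2, spacer3 may be knocked a few centimetres aside while the robot is not near it.
It also fails if it takes over 210 s, if anything falls off the work surface, if the arm or the gripper's body presses on something with over 40 N, if the wrist force passes 120 N, or if a joint passes its speed limit or range.

## Working session

There is one attempt and no reset: what is moved stays moved. The work goes in short steps, Python scripts to look and compute and a shell command to move; the robot and the scene stay as the last step left them, time stands still between calls to the robot, and variables do not carry over. Pictures are saved under pics/ and viewed, and the job is handed in when it is done.

```bash
ls; mkdir -p pics; python3 - <<'E'
from bench import r
import cv2
s=r.read_state();print(s['time'],s['ee_pos'],s['eef_rot'],s['width'])
for c in ['scene','top','wrist']:
    im=r.camera(c);cv2.imwrite(f'pics/{c}0.png',im[:,:,::-1]);print(c,r.camera_info(c))
E
```

```text
pics
0.0 [0.20996831 0.58828741 0.24675028] [ 0.12010497  0.69680587 -0.12112093  0.69668221] 0.08676393245393044
scene {'fx': 421.4212499113836, 'fy': 421.4212499113836, 'cx': 252.12999937500712, 'cy': 196.90945673986792, 'distortion': array([-0.14000318,  0.        ,  0.        ,  0.        ,  0.        ]), 'rvec': array([ 1.51723623,  1.86103207, -0.90783055]), 'tvec': array([ 0.14515018, -0.27226254,  1.68179833])}
top {'fx': 413.972576843906, 'fy': 413.972576843906, 'cx': 251.38557219237606, 'cy': 191.76762923235626, 'distortion': array([0.00092595, 0.        , 0.        , 0.        , 0.        ]), 'rvec': array([ 2.16136863, -2.17916709,  0.12695665]), 'tvec': array([-0.03707707,  0.58357838,  1.11767481])}
wrist {'fx': 335.97347962623155, 'fy': 335.97347962623155, 'cx': 257.05559732220763, 'cy': 189.29036144120226, 'distortion': array([0.01742743, 0.        , 0.        , 0.        , 0.        ]), 'mount': array([[-4.86748558e-05, -2.98666848e-01,  9.54357434e-01,
        -1.37954189e-01],
       [ 9.99999714e-01, -7.34609388e-04, -1.78893801e-04,
         5.46042074e-04],
       [ 7.54509578e-04,  9.54357152e-01,  2.98666799e-01,
        -8.23250440e-02],
       [ 0.00000000e+00,  0.00000000e+00,  0.00000000e+00,
         1.00000000e+00]])}
```

View pics/scene0.png

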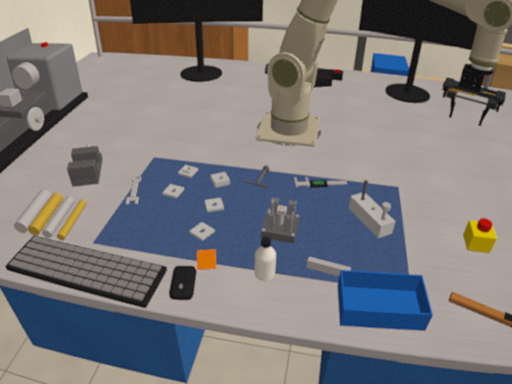

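View pics/top0.png

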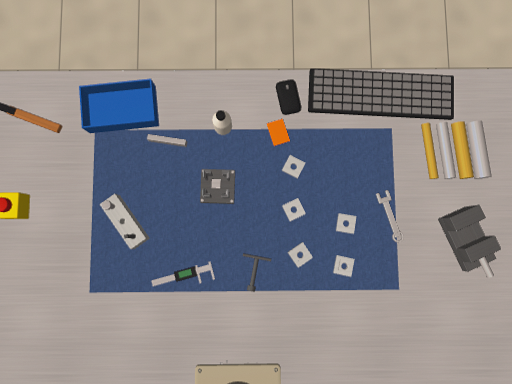

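View pics/wrist0.png

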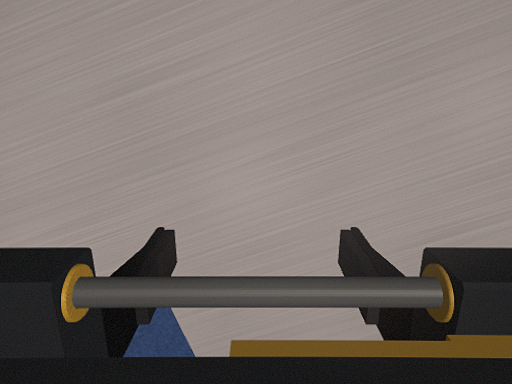

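```bash
cat > h.py <<'E'
from bench import r
import cv2,numpy as np
from scipy.spatial.transform import Rotation as R
def ext(c,st=None):
    i=r.camera_info(c)
    K=np.array([[i['fx'],0,i['cx']],[0,i['fy'],i['cy']],[0,0,1]]);D=np.array(i['distortion'])
    if c!='wrist':
        Rm=cv2.Rodrigues(np.array(i['rvec']))[0];t=np.array(i['tvec'])
    else:
        T=np.eye(4);T[:3,:3]=R.from_quat(st['eef_rot']).as_matrix();T[:3,3]=st['ee_pos']
        M=np.linalg.inv(T@np.array(i['mount']));Rm=M[:3,:3];t=M[:3,3]
    return K,D,Rm,t
def unp(c,rc,z,st=None):
    K,D,Rm,t=ext(c,st)
    rc=np.atleast_2d(rc).astype(float)
    n=cv2.undistortPoints(rc[:,None,::-1].copy(),K,D)[:,0]
    d=np.c_[n,np.ones(len(n))]@Rm; o=-Rm.T@t
    return o+d*((z-o[2])/d[:,2])[:,None]
def proj(c,P,st=None):
    K,D,Rm,t=ext(c,st)
    p=cv2.projectPoints(np.atleast_2d(P).astype(float),cv2.Rodrigues(Rm)[0],t,K,D)[0][:,0]
    return p[:,::-1]
def snap(c,name,scale=1.5,crop=None):
    st=r.read_state();im=r.camera(c)
    np.savez('pics/'+name+'.npz',im=im,p=st['ee_pos'],q=st['eef_rot'])
    o=im[:,:,::-1]
    if crop: o=o[crop[0]:crop[1],crop[2]:crop[3]]
    cv2.imwrite('pics/'+name+'.png',cv2.resize(o,None,fx=scale,fy=scale,interpolation=cv2.INTER_CUBIC))
    return st,im
def S():
    s=r.read_state();e=R.from_quat(s['eef_rot']).as_matrix()
    print('t',round(s['time'],2),'p',np.round(s['ee_pos'],4),'toolx',np.round(e[:,0],3),'jaw',np.round(e[:,1],3),'yaw',round(np.degrees(np.arctan2(e[1,1],e[0,1])),2),'w',round(s['width'],4),'F',np.round(s['ft_force'],1),'q7',np.round(s['joint_positions'],2));return s
E
python3 - <<'E'
from h import *
S()
st,im=snap('top','top1',3,(120,300,80,336))
Z=dict(nest_bore=.026,stand_hole0=.046,stand_hole1=.046,stand_hole2=.046,plug=0,pin_shoulder=.08,reamer=.006,block=0,spacer0=0,cap=0,oil=0,parallel=0,nest=0,stand=0)
for n,z in Z.items():
    for d in r.mark_of('top',n)[:5]:
        print(n,round(d['confidence'],2),np.round(d['point'],1),np.round(unp('top',d['point'],z)[0],4))
r.camera('scene')
for n,z in Z.items():
    for d in r.mark_of('scene',n)[:5]:
        print('S',n,round(d['confidence'],2),np.round(d['point'],1),np.round(unp('scene',d['point'],z)[0],4))
S()
E
```

```text
t 0.15 p [0.21   0.5884 0.2469] toolx [-0.    -0.001 -1.   ] jaw [ 0.336  0.942 -0.001] yaw 70.36 w 0.0871 F [ 0.2 -0.1  0.1] q7 [-1.25  0.33 -0.06  1.46  0.02  1.35 -0.09]
nest_bore 0.83 [184.5 217.9] [0.605  0.0514 0.026 ]
stand_hole0 0.96 [238.  133.3] [0.4585 0.2784 0.046 ]
stand_hole0 0.71 [204.8 108.9] [0.549  0.3467 0.046 ]
stand_hole0 0.68 [222.3 124.7] [0.5011 0.3026 0.046 ]
stand_hole1 0.96 [238.  133.3] [0.4585 0.2784 0.046 ]
stand_hole1 0.71 [204.8 108.9] [0.549  0.3467 0.046 ]
stand_hole1 0.68 [222.3 124.7] [0.5011 0.3026 0.046 ]
stand_hole2 0.96 [238.  133.3] [0.4585 0.2784 0.046 ]
stand_hole2 0.71 [204.8 108.9] [0.549  0.3467 0.046 ]
stand_hole2 0.68 [222.3 124.7] [0.5011 0.3026 0.046 ]
plug 0.54 [222.1 126.6] [0.5033 0.3109 0.    ]
plug 0.43 [186.3 215.1] [0.6032 0.0613 0.    ]
plug 0.32 [203.5 106.6] [0.5564 0.3687 0.    ]
pin_shoulder 0.51 [205.  106.3] [0.5458 0.3421 0.08  ]
reamer 0.65 [186.6 218.7] [0.6015 0.0506 0.006 ]
reamer 0.57 [239.5 137.2] [0.4542 0.2784 0.006 ]
block 0.59 [252.3 297.7] [ 0.4145 -0.1709  0.    ]
spacer0 0.84 [223.7 345.4] [ 0.4936 -0.3079 
[... 1483 characters left out ...]
0.1312  0.08  ]
S block 0.66 [180.7 223.2] [ 0.4021 -0.165   0.    ]
S spacer0 0.73 [228.3 201.1] [ 0.6439 -0.1681  0.    ]
S spacer0 0.65 [191.8 173.2] [ 0.4949 -0.3065  0.    ]
S spacer0 0.47 [205.2 214.4] [ 0.5334 -0.1589  0.    ]
S cap 0.6 [174.9 186.9] [ 0.3948 -0.2936 -0.    ]
S oil 0.63 [276.1 262.9] [0.786  0.0377 0.    ]
S parallel 0.87 [272.  327.2] [0.7393 0.1978 0.    ]
S parallel 0.27 [219.5 368.8] [ 0.5041  0.3082 -0.    ]
S nest 0.74 [227.  281.7] [0.5902 0.0574 0.    ]
S stand 0.81 [221.1 368.9] [0.5115 0.3084 0.    ]
t 1.65 p [0.21   0.5887 0.2476] toolx [-0.  0. -1.] jaw [0.336 0.942 0.   ] yaw 70.36 w 0.0875 F [-0.   0.3  0.4] q7 [-1.25  0.33 -0.06  1.46  0.02  1.35 -0.09]
```

View pics/top1.png

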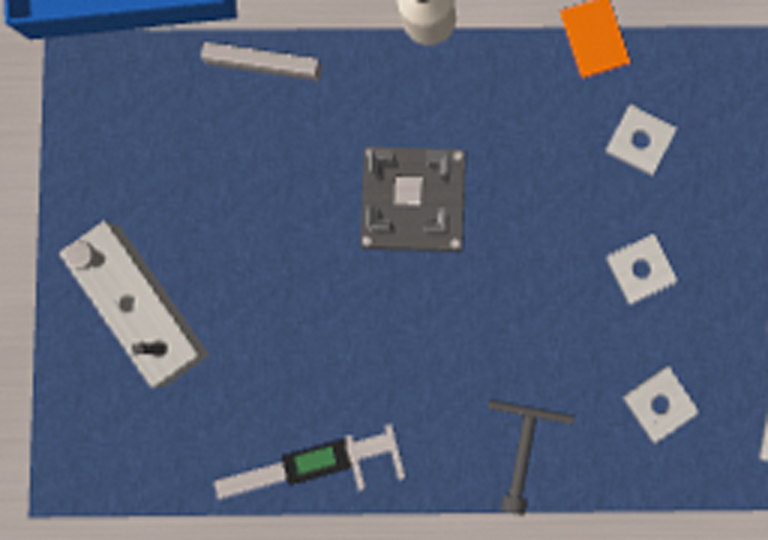

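```bash
python3 -m pendant '[{"translation":[2.47,-3.33,0],"angular":[0,0,1.25],"hand":1},{"translation":[2.47,-3.33,0],"angular":[0,0,1.25],"hand":1},{"translation":[2.47,-3.33,0],"angular":[0,0,1.25],"hand":1},{"translation":[2.47,-3.33,0],"angular":[0,0,1.25],"hand":1},{"translation":[2.47,-3.33,0],"angular":[0,0,1.25],"hand":1},{"translation":[2.47,-3.33,0],"angular":[0,0,1.25],"hand":1},{"translation":[2.47,-3.33,0],"angular":[0,0,1.25],"hand":1},{"translation":[2.47,-3.33,0],"angular":[0,0,1.25],"hand":1},{"translation":[2.47,-3.33,0],"angular":[0,0,1.25],"hand":1},{"translation":[2.47,-3.33,0],"angular":[0,0,1.25],"hand":1},{"translation":[2.47,-3.33,0],"angular":[0,0,1.25],"hand":1},{"translation":[2.47,-3.33,0],"angular":[0,0,1.25],"hand":1},{"translation":[2.47,-3.33,0],"angular":[0,0,1.25],"hand":1},{"translation":[2.47,-3.33,0],"angular":[0,0,1.25],"hand":1},{"translation":[2.47,-3.33,0],"angular":[0,0,1.25],"hand":1},{"translation":[2.47,-3.33,0],"angular":[0,0,1.25],"hand":1},{"translation":[0,0,0],"angular":[0,0,0],"hand":1},{"translation":[0,0,0],"angular":[0,0,0],"hand":1}]'
python3 - <<'E'
from h import *
S();st,im=snap('wrist','w1')
E
```

```text
time: 3.45
ee_pos: [0.6055, 0.0549, 0.2473]
eef_rot: [-0.002, 0.707, 0.001, 0.707]
ft_force: [0.6, 0.8, -0.2]
width: 0.087
t 3.45 p [0.6055 0.0549 0.2473] toolx [-0. -0. -1.] jaw [-0.004  1.    -0.   ] yaw 90.24 w 0.087 F [ 0.6  0.8 -0.2] q7 [-0.46  0.3   0.37  1.53 -0.11  1.33  1.49]
```

View pics/w1.png

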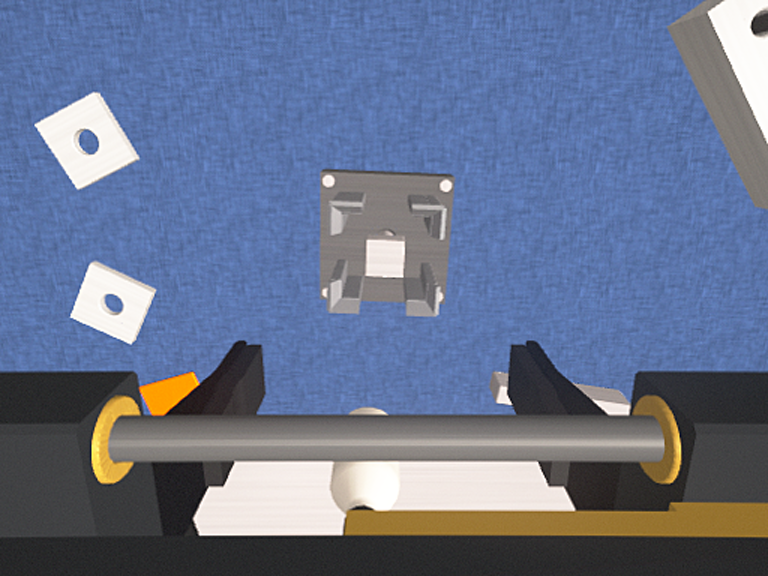

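```bash
python3 - <<'E'
import numpy as np,cv2
d=np.load('pics/w1.npz');im=d['im'][105:220,205:315,::-1]
cv2.imwrite('pics/w1z.png',cv2.resize(im,None,fx=5,fy=5,interpolation=cv2.INTER_CUBIC))
E
```

```text
(no output)
```

View pics/w1z.png

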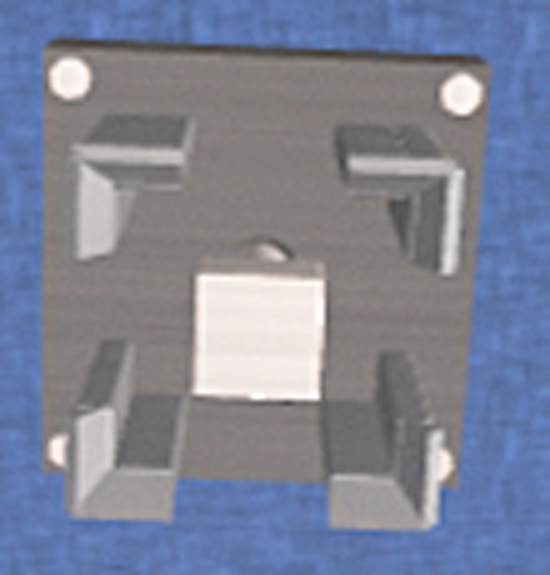

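```bash
cat >> h.py <<'E'
def ld(name):
    d=np.load('pics/'+name+'.npz');return d['im'],dict(ee_pos=d['p'],eef_rot=d['q'])
def sq(P):
    """centre,yaw(mod 90, deg),mean side of 4 ordered corners"""
    P=np.array(P)[:,:2];c=P.mean(0);v=P-c
    z=(v[:,0]+1j*v[:,1]);s=np.roll(P,-1,0)-P
    a=np.angle(np.sum(((s[:,0]+1j*s[:,1])/np.hypot(*s.T))**4))/4
    return c,np.degrees(a),np.hypot(*s.T)
E
python3 - <<'E'
from h import *
im,st=ld('w1')
def f(P,z):
    p=np.array(P,float);rc=np.c_[p[:,1]/5+105-.4,p[:,0]/5+205-.4]
    W=unp('wrist',rc,z,st);print(np.round(W,4).tolist());print(sq(W))
f([(48,51),(487,65),(458,487),(44,472)],.026)
f([(197,272),(324,274),(321,401),(194,396)],.080)
f([(70,78),(461,94)],.029)
E
```

```text
[[0.5542, 0.0102, 0.026], [0.5567, 0.1022, 0.026], [0.6507, 0.0998, 0.026], [0.6474, 0.006, 0.026]]
(array([0.60224408, 0.05456822]), np.float64(-1.9152024384702262), array([0.09205871, 0.09394181, 0.09378064, 0.09329516]))
[[0.5895, 0.0431, 0.08], [0.5898, 0.0666, 0.08], [0.6143, 0.0664, 0.08], [0.6134, 0.0424, 0.08]]
(array([0.60177087, 0.05463586]), np.float64(-1.3023226095599187), array([0.0235214 , 0.02454339, 0.02408766, 0.02394625]))
[[0.5594, 0.015, 0.029], [0.5624, 0.0967, 0.029]]
(array([0.56092544, 0.0558277 ]), np.float64(-2.1117847381087302), array([0.08174653, 0.08174653]))
```

```bash
python3 -m pendant '[{"translation":[-0.37,-0.03,-2],"angular":[0,0,-2.2],"hand":1},{"translation":[0,0,-4],"angular":[0,0,0],"hand":1},{"translation":[0,0,-4],"angular":[0,0,0],"hand":1},{"translation":[0,0,0],"angular":[0,0,0],"hand":1},{"translation":[0,0,-3],"angular":[0,0,0],"hand":1},{"translation":[0,0,-3],"angular":[0,0,0],"hand":1},{"translation":[0,0,-0.8],"angular":[0,0,0],"hand":1},{"translation":[0,0,0],"angular":[0,0,0],"hand":1},{"translation":[0,0,0],"angular":[0,0,0],"hand":1}]' 25
python3 - <<'E'
from h import *
S();st,im=snap('wrist','w2')
E
```

```text
time: 4.4
ee_pos: [0.6027, 0.0561, 0.0818]
eef_rot: [0.011, 0.706, -0.011, 0.708]
ft_force: [-0.4, 0.2, -0.1]
width: 0.0871
t 4.4 p [0.6027 0.0561 0.0818] toolx [ 0.002  0.001 -1.   ] jaw [0.032 0.999 0.001] yaw 88.18 w 0.0871 F [-0.4  0.2 -0.1] q7 [-0.44  0.44  0.34  1.71 -0.17  1.01  1.5 ]
```

View pics/w2.png

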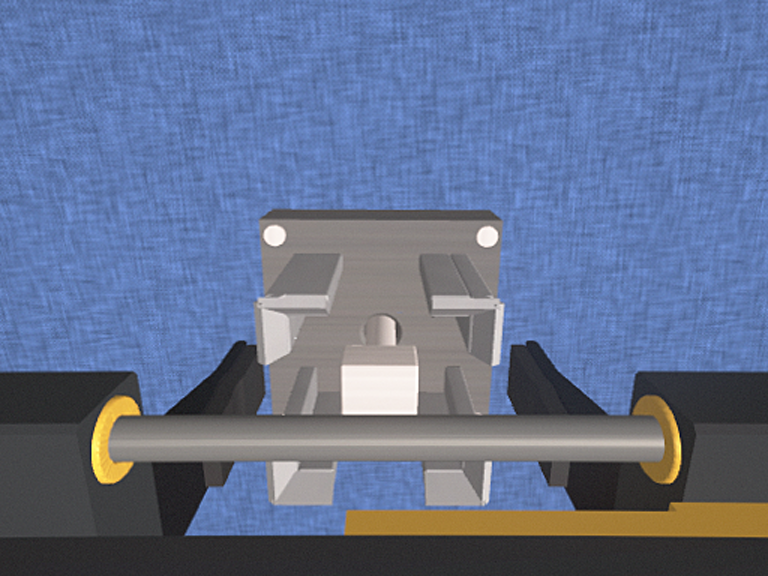

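```bash
python3 -m pendant '[{"translation":[-0.1,-0.16,-0.2],"angular":[0,0,0],"hand":1},{"translation":[0,0,0],"angular":[0,0,0],"hand":1},{"translation":[0,0,0],"angular":[0,0,0],"hand":1}]' 25
python3 - <<'E'
from h import *
S();S()
E
python3 -m pendant '[{"translation":[0,0,0],"angular":[0,0,0],"hand":-0.5},{"translation":[0,0,0],"angular":[0,0,0],"hand":-1},{"translation":[0,0,0],"angular":[0,0,0],"hand":-1},{"translation":[0,0,0],"angular":[0,0,0],"hand":-1},{"translation":[0,0,0],"angular":[0,0,0],"hand":-1},{"translation":[0,0,0],"angular":[0,0,0],"hand":-1},{"translation":[0,0,0],"angular":[0,0,0],"hand":-1}]' 30
```

```text
time: 4.75
ee_pos: [0.6007, 0.0539, 0.078]
eef_rot: [0.012, 0.707, -0.011, 0.707]
ft_force: [0.2, -0.2, -0.7]
width: 0.0873
t 4.75 p [0.6007 0.0539 0.078 ] toolx [ 0.  0. -1.] jaw [0.032 0.999 0.   ] yaw 88.15 w 0.0873 F [ 0.2 -0.2 -0.7] q7 [-0.44  0.44  0.34  1.72 -0.17  1.01  1.5 ]
t 4.75 p [0.6007 0.0539 0.078 ] toolx [ 0.  0. -1.] jaw [0.032 0.999 0.   ] yaw 88.15 w 0.0873 F [ 0.2 -0.2 -0.7] q7 [-0.44  0.44  0.34  1.72 -0.17  1.01  1.5 ]
time: 5.45
ee_pos: [0.6006, 0.054, 0.0776]
eef_rot: [0.011, 0.707, -0.011, 0.707]
ft_force: [-0.7, 0.1, -0.9]
width: 0.039
```

```bash
python3 -m pendant '[{"translation":[0,0,0],"angular":[0,0,0],"hand":-1},{"translation":[0,0,0],"angular":[0,0,0],"hand":-1},{"translation":[0,0,0],"angular":[0,0,0],"hand":-1},{"translation":[0,0,0],"angular":[0,0,0],"hand":-1},{"translation":[0,0,0],"angular":[0,0,0],"hand":-1}]' 30
python3 - <<'E'
from h import *
S()
E
```

```text
time: 5.95
ee_pos: [0.6006, 0.054, 0.0776]
eef_rot: [0.011, 0.707, -0.011, 0.707]
ft_force: [-0.0, -0.4, -0.1]
width: 0.0235
t 5.95 p [0.6006 0.054  0.0776] toolx [-0.  0. -1.] jaw [0.032 0.999 0.   ] yaw 88.16 w 0.0235 F [-0.  -0.4 -0.1] q7 [-0.44  0.44  0.34  1.72 -0.17  1.01  1.5 ]
```

```bash
python3 -m pendant '[{"translation":[0,0,1],"angular":[0,0,0],"hand":-1},{"translation":[0,0,3],"angular":[0,0,0],"hand":-1},{"translation":[0,0,4],"angular":[0,0,0],"hand":-1},{"translation":[0,0,4],"angular":[0,0,0],"hand":-1},{"translation":[0,0,4],"angular":[0,0,0],"hand":-1},{"translation":[-1.09,2.84,0],"angular":[0,0,4.15],"hand":-1},{"translation":[-1.09,2.84,0],"angular":[0,0,4.15],"hand":-1},{"translation":[-1.09,2.84,0],"angular":[0,0,4.15],"hand":-1},{"translation":[-1.09,2.84,0],"angular":[0,0,4.15],"hand":-1},{"translation":[-1.09,2.84,0],"angular":[0,0,4.15],"hand":-1},{"translation":[-1.09,2.84,0],"angular":[0,0,4.15],"hand":-1},{"translation":[-1.09,2.84,0],"angular":[0,0,4.15],"hand":-1},{"translation":[-1.09,2.84,0],"angular":[0,0,4.15],"hand":-1},{"translation":[-1.09,2.84,0],"angular":[0,0,4.15],"hand":-1},{"translation":[0,0,0],"angular":[0,0,0],"hand":-1},{"translation":[0,0,0],"angular":[0,0,0],"hand":-1},{"translation":[0,0,0],"angular":[0,0,0],"hand":-1}]' 30
python3 - <<'E'
from h import *
S();st,im=snap('wrist','w3')
E
```

```text
time: 7.65
ee_pos: [0.5029, 0.3091, 0.2375]
eef_rot: [-0.216, 0.674, 0.215, 0.673]
ft_force: [0.0, -0.5, -1.0]
width: 0.0235
t 7.65 p [0.5029 0.3091 0.2375] toolx [ 0.    -0.001 -1.   ] jaw [-0.58   0.814 -0.001] yaw 125.47 w 0.0235 F [ 0.  -0.5 -1. ] q7 [-0.74  0.26  0.14  1.58 -0.04  1.31  1.59]
```

View pics/w3.png

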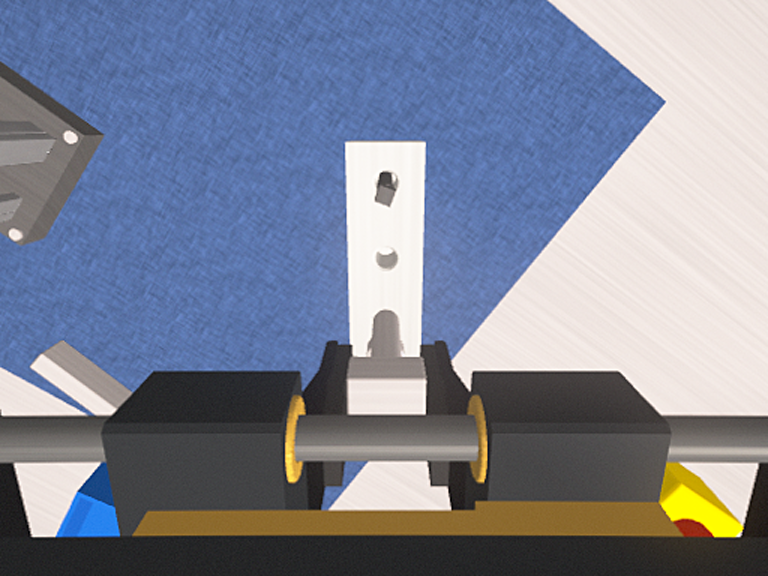

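```bash
python3 - <<'E'
from h import *
im,st=ld('w3')
z=im[80:250,215:300,::-1];cv2.imwrite('pics/w3z.png',cv2.resize(z,None,fx=4.5,fy=3.5,interpolation=cv2.INTER_CUBIC))
for d in r.mark_of('wrist','stand_hole1'): print(d, unp('wrist',d['point'],.046,st))
for d in r.mark_of('wrist','plug'): print(d, unp('wrist',d['point'],.16,st))
print(proj('wrist',[st['ee_pos']-np.array([0,0,.0776])],st)*1.5)
E
```

```text
{'point': [122.2, 256.8], 'confidence': 0.96} [[0.46483105 0.28175409 0.046     ]]
{'point': [173.9, 256.8], 'confidence': 0.94} [[0.50688291 0.31165859 0.046     ]]
{'point': [217.6, 258.4], 'confidence': 0.83} [[0.54471782 0.34063599 0.046     ]]
{'point': [214.6, 256.9], 'confidence': 0.79} [[0.50589224 0.31123333 0.16      ]]
[[314.19544193 385.30401059]]
```

View pics/w3z.png

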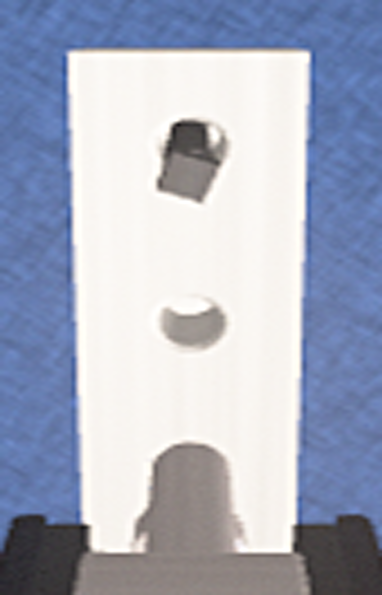

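```bash
python3 - <<'E'
from h import *
im,st=ld('w3')
p=st['ee_pos'];e=R.from_quat(st['eef_rot']).as_matrix()
def f(rc,z):
    w=unp('wrist',rc,z,st)[0];d=(w-p)@e; print(rc,np.round(w,4),'tool y,z mm',np.round(d[1:]*1000,2))
f([172,258.1],.046);f([173.9,256.8],.046)
f([94.3,(215+70/4.5)],.046);f([94.3,(215+308/4.5)],.046)
f([121.,258],.046)
f([214.6,257.2],.16)
E
```

```text
[172, 258.1] [0.5045 0.3116 0.046 ] tool y,z mm [1.2  2.86]
[173.9, 256.8] [0.5069 0.3117 0.046 ] tool y,z mm [-0.11  4.84]
[94.3, 230.55555555555554] [0.4581 0.2466 0.046 ] tool y,z mm [-24.78 -72.66]
[94.3, 283.44444444444446] [0.4292 0.2872 0.046 ] tool y,z mm [ 25.08 -72.63]
[121.0, 258] [0.4632 0.282  0.046 ] tool y,z mm [  1.1 -47.9]
[214.6, 257.2] [0.5058 0.3114 0.16  ] tool y,z mm [0.26 3.76]
```

```bash
python3 -m pendant '[{"translation":[-0.08,-0.06,-2],"angular":[0,0,0],"hand":-1},{"translation":[0,0,-3],"angular":[0,0,0],"hand":-1},{"translation":[0,0,-3],"angular":[0,0,0],"hand":-1},{"translation":[0,0,-2],"angular":[0,0,0],"hand":-1},{"translation":[0,0,-0.4],"angular":[0,0,0],"hand":-1},{"translation":[0,0,0],"angular":[0,0,0],"hand":-1},{"translation":[0,0,0],"angular":[0,0,0],"hand":-1}]' 30
python3 - <<'E'
from h import *
S();st,im=snap('wrist','w4')
z=im[150:280,200:315,::-1];cv2.imwrite('pics/w4z.png',cv2.resize(z,None,fx=5,fy=4,interpolation=cv2.INTER_CUBIC))
for n in ['stand_hole1','plug']:
  for d in r.mark_of('wrist',n): print(n,d)
E
```

```text
time: 8.5
ee_pos: [0.5024, 0.3092, 0.135]
eef_rot: [-0.215, 0.673, 0.216, 0.674]
ft_force: [-0.3, 0.3, -0.1]
width: 0.0235
t 8.5 p [0.5024 0.3092 0.135 ] toolx [ 0.002  0.001 -1.   ] jaw [-0.58   0.814  0.   ] yaw 125.48 w 0.0235 F [-0.3  0.3 -0.1] q7 [-0.74  0.34  0.13  1.7  -0.05  1.1   1.6 ]
stand_hole1 {'point': [139.2, 256.4], 'confidence': 0.67}
stand_hole1 {'point': [209.6, 256.7], 'confidence': 0.58}
plug {'point': [211.7, 259.6], 'confidence': 0.56}
```

View pics/w4z.png

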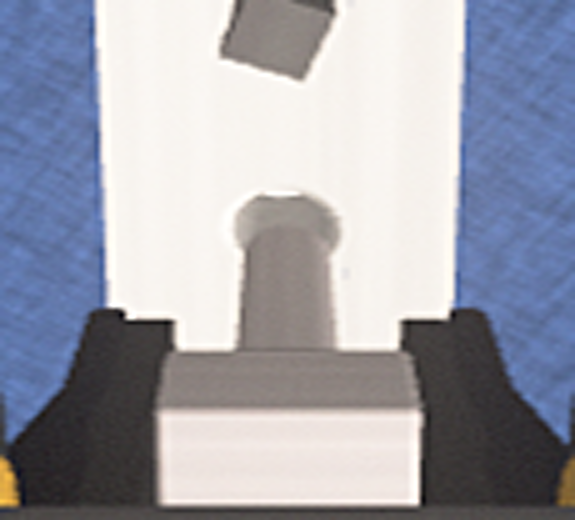

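```bash
python3 - <<'E'
from h import *
im,st=ld('w4')
p=st['ee_pos'];e=R.from_quat(st['eef_rot']).as_matrix()
def f(rc,z):
    w=unp('wrist',rc,z,st)[0];d=(w-p)@e; print(rc,np.round(w,4),'tool y,z mm',np.round(d[1:]*1000,2))
f([207.6,257.2],.046);f([213.9,257.2],p[2]-.0776)
f([150+193/4-.4,257.],.046);f([150+225/4-.4,257.2],p[2]-.0776)
S()
E
```

```text
[207.6, 257.2] [0.5048 0.3112 0.046 ] tool y,z mm [0.27 2.93]
[213.9, 257.2] [0.5051 0.3114 0.0574] tool y,z mm [0.26 3.29]
[197.85, 257.0] [0.4989 0.3068 0.046 ] tool y,z mm [ 0.13 -4.49]
[205.85, 257.2] [0.5003 0.308  0.0574] tool y,z mm [ 0.27 -2.61]
t 8.65 p [0.5022 0.3093 0.1348] toolx [ 0.001  0.001 -1.   ] jaw [-0.581  0.814  0.   ] yaw 125.5 w 0.024 F [ 0.5 -0.9 -1.4] q7 [-0.74  0.34  0.13  1.7  -0.05  1.1   1.6 ]
```

```bash
python3 -m pendant '[{"translation":[-0.04,-0.03,-0.5],"angular":[0,0,0],"hand":-1},{"translation":[0,0,-0.5],"angular":[0,0,0],"hand":-1},{"translation":[0,0,-0.5],"angular":[0,0,0],"hand":-1},{"translation":[0,0,-0.5],"angular":[0,0,0],"hand":-1},{"translation":[0,0,0],"angular":[0,0,0],"hand":-1}]' 30
python3 - <<'E'
from h import *
S()
E
```

```text
time: 9.15
ee_pos: [0.5023, 0.3089, 0.1138]
eef_rot: [-0.215, 0.673, 0.216, 0.674]
ft_force: [3.2, 1.0, 0.6]
width: 0.024
t 9.15 p [0.5023 0.3089 0.1138] toolx [ 0.002  0.001 -1.   ] jaw [-0.581  0.814 -0.   ] yaw 125.5 w 0.024 F [3.2 1.  0.6] q7 [-0.73  0.36  0.13  1.72 -0.05  1.06  1.6 ]
```

```bash
python3 -m pendant '[{"translation":[0.04,0.03,-0.6],"angular":[0,0,0],"hand":-1},{"translation":[0,0,-0.6],"angular":[0,0,0],"hand":-1},{"translation":[0,0,-0.6],"angular":[0,0,0],"hand":-1},{"translation":[0,0,-0.6],"angular":[0,0,0],"hand":-1},{"translation":[0,0,-0.3],"angular":[0,0,0],"hand":-1},{"translation":[0,0,0],"angular":[0,0,0],"hand":-1},{"translation":[0,0,0],"angular":[0,0,0],"hand":-1}]' 30
python3 - <<'E'
from h import *
S()
E
```

```text
time: 9.85
ee_pos: [0.5023, 0.3087, 0.0858]
eef_rot: [-0.216, 0.673, 0.215, 0.674]
ft_force: [8.3, 1.4, -2.4]
width: 0.0237
t 9.85 p [0.5023 0.3087 0.0858] toolx [ 0.001 -0.    -1.   ] jaw [-0.581  0.814 -0.001] yaw 125.49 w 0.0237 F [ 8.3  1.4 -2.4] q7 [-0.73  0.39  0.12  1.74 -0.06  1.01  1.6 ]
```

```bash
python3 -m pendant '[{"translation":[0.1,0.04,-0.1],"angular":[0,0,0],"hand":-1},{"translation":[0,0,-0.15],"angular":[0,0,0],"hand":-1},{"translation":[0,0,-0.1],"angular":[0,0,0],"hand":-1},{"translation":[0,0,0],"angular":[0,0,0],"hand":-1},{"translation":[0,0,0],"angular":[0,0,0],"hand":-1}]' 30
python3 - <<'E'
from h import *
S()
E
```

```text
time: 10.35
ee_pos: [0.5027, 0.3093, 0.0832]
eef_rot: [-0.216, 0.673, 0.216, 0.673]
ft_force: [2.4, -1.0, 4.0]
width: 0.0237
t 10.35 p [0.5027 0.3093 0.0832] toolx [ 0.  0. -1.] jaw [-0.581  0.814  0.   ] yaw 125.51 w 0.0237 F [ 2.4 -1.   4. ] q7 [-0.73  0.4   0.12  1.74 -0.06  1.    1.6 ]
```

```bash
python3 -m pendant '[{"translation":[0,0,0],"angular":[0,0,0],"hand":1},{"translation":[0,0,0],"angular":[0,0,0],"hand":1},{"translation":[0,0,0],"angular":[0,0,0],"hand":1},{"translation":[0,0,0],"angular":[0,0,0],"hand":1},{"translation":[0,0,1],"angular":[0,0,0],"hand":1},{"translation":[0,0,3],"angular":[0,0,0],"hand":1},{"translation":[0,0,4],"angular":[0,0,0],"hand":1},{"translation":[0,0,4],"angular":[0,0,0],"hand":1},{"translation":[0,0,4],"angular":[0,0,0],"hand":1},{"translation":[0,0,0],"angular":[0,0,0],"hand":1},{"translation":[0,0,0],"angular":[0,0,0],"hand":1}]' 30
python3 - <<'E'
from h import *
S();st,im=snap('wrist','w5')
E
```

```text
time: 11.45
ee_pos: [0.503, 0.3096, 0.2445]
eef_rot: [-0.215, 0.673, 0.216, 0.674]
ft_force: [-0.7, -0.3, -1.2]
width: 0.0864
t 11.45 p [0.503  0.3096 0.2445] toolx [ 0.002  0.002 -1.   ] jaw [-0.581  0.814  0.   ] yaw 125.51 w 0.0864 F [-0.7 -0.3 -1.2] q7 [-0.75  0.25  0.14  1.57 -0.04  1.32  1.59]
```

View pics/w5.png

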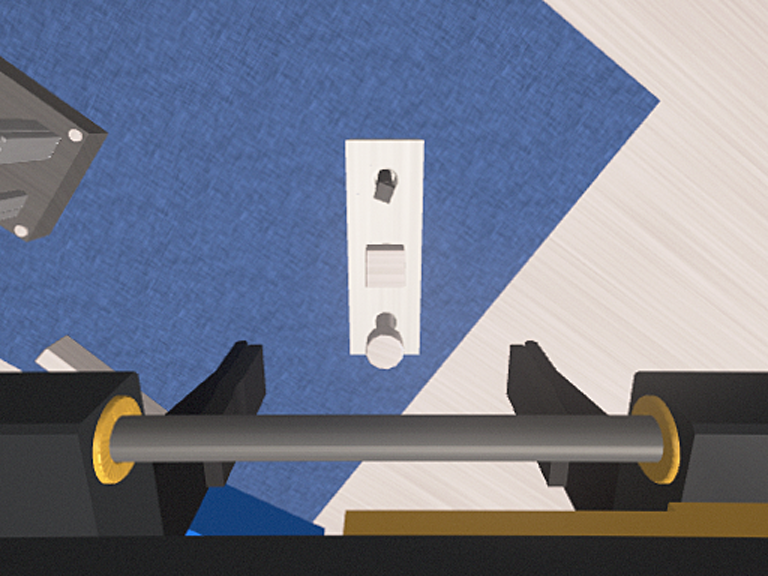

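```bash
python3 -m pendant '[{"translation":[-0.78,-4,-0.2],"angular":[0,0,-7.5],"hand":1},{"translation":[-0.78,-4,-0.2],"angular":[0,0,-7.5],"hand":1},{"translation":[-0.78,-4,-0.2],"angular":[0,0,-7.5],"hand":1},{"translation":[-0.78,-4,-0.2],"angular":[0,0,-7.5],"hand":1},{"translation":[-0.78,-4,-0.2],"angular":[0,0,-7.5],"hand":1},{"translation":[-0.78,-4,-0.2],"angular":[0,0,-7.5],"hand":1},{"translation":[-0.78,-4,-0.2],"angular":[0,0,-7.5],"hand":1},{"translation":[-0.78,-4,-0.2],"angular":[0,0,-7.5],"hand":1},{"translation":[-0.78,-4,-0.2],"angular":[0,0,-7.5],"hand":1},{"translation":[-0.78,-4,-0.2],"angular":[0,0,-7.5],"hand":1},{"translation":[-0.78,-4,-0.2],"angular":[0,0,-7.5],"hand":1},{"translation":[-0.78,-4,-0.2],"angular":[0,0,-7.5],"hand":1},{"translation":[0,0,0],"angular":[0,0,0],"hand":1},{"translation":[0,0,0],"angular":[0,0,0],"hand":1},{"translation":[0,0,0],"angular":[0,0,0],"hand":1}]' 30
python3 - <<'E'
from h import *
S();st,im=snap('wrist','w6')
E
```

```text
time: 13.0
ee_pos: [0.409, -0.1695, 0.2185]
eef_rot: [0.323, 0.63, -0.323, 0.629]
ft_force: [0.3, -0.1, -0.6]
width: 0.0867
t 13.0 p [ 0.409  -0.1695  0.2185] toolx [-0.001  0.    -1.   ] jaw [ 0.813  0.583 -0.001] yaw 35.66 w 0.0867 F [ 0.3 -0.1 -0.6] q7 [-0.31 -0.1   0.57  1.98  0.05  1.24  0.87]
```

View pics/w6.png

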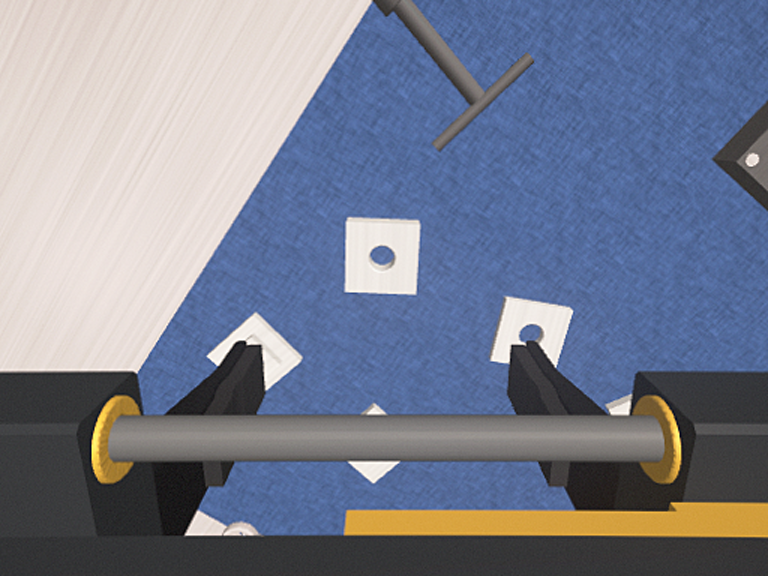

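```bash
cat >> h.py <<'E'
def corners(im,seed,rad=45,th=195):
    """4 subpixel corners (rc) of bright top face around seed rc: line fits to the sides of the thresholded blob"""
    r0,c0=[int(v) for v in seed]
    g=im.min(2).copy()
    m=np.zeros_like(g);a=slice(max(r0-rad,0),r0+rad);b=slice(max(c0-rad,0),c0+rad);m[a,b]=(g[a,b]>th)
    n,l,s,cc=cv2.connectedComponentsWithStats(m)
    k=1+np.argmax(s[1:,4]);m=(l==k).astype(np.uint8)
    cs,_=cv2.findContours(m,cv2.RETR_EXTERNAL,cv2.CHAIN_APPROX_NONE)
    c=max(cs,key=cv2.contourArea)[:,0].astype(np.float32)
    box=cv2.boxPoints(cv2.minAreaRect(c))
    q=cv2.approxPolyDP(c[:,None],0.06*cv2.arcLength(c[:,None],True),True)[:,0]
    if len(q)==4: box=q
    L=[]
    for i in range(4):
        p,w=box[i],box[(i+1)%4];d=w-p;ln=np.hypot(*d);d=d/ln;nn=np.array([-d[1],d[0]])
        s_=(c-p)@d;o=np.abs((c-p)@nn);sel=(s_>.15*ln)&(s_<.85*ln)&(o<3)
        v=cv2.fitLine(c[sel],cv2.DIST_HUBER,0,.01,.01)[:,0]
        N=np.array([-v[1],v[0]]);off=v[2:]@N
        ctr=box.mean(0); 
        if N@ctr<off: off-=0; s1=-1
        else: s1=1
        L.append((N,off-s1*0.5))   # boundary pixels are inside by half a pixel
    P=[]
    for i in range(4):
        N1,o1=L[i-1];N2,o2=L[i];P.append(np.linalg.solve(np.array([N1,N2]),[o1,o2]))
    return np.array(P)[:,::-1],m
def meas(im,st,seed,z,cam='wrist',**k):
    rc,m=corners(im,seed,**k);W=unp(cam,rc,z,st);c,a,s=sq(W)
    print('seed',seed,'c',np.round(c,4),'yaw',round(a,2),'sides',np.round(s*1000,1));return rc,c,a,s
E
python3 - <<'E'
from h import *
im,st=ld('w6')
print(im[170,240],im[147,240],im[170,220])
for th in (170,195,215):
    for z in(.018,.008): meas(im,st,(160,255),z,th=th)
    meas(im,st,(222,350),.008,th=th,rad=30)
z=im[130:210,215:295,::-1];cv2.imwrite('pics/w6z.png',cv2.resize(z,None,fx=6,fy=6,interpolation=cv2.INTER_CUBIC))
for d in r.mark_of('wrist','block'):print(d)
for d in r.mark_of('wrist','spacer0'):print(d)
E
```

```text
[240 236 230] [223 216 207] [ 88 107 157]
seed (160, 255) c [ 0.4084 -0.1735] yaw 33.89 sides [51.8 50.2 54.1 51.7]
seed (160, 255) c [ 0.4098 -0.1756] yaw 33.89 sides [53.3 51.7 55.7 53.2]
seed (222, 350) c [ 0.5342 -0.1569] yaw 30.47 sides [55.6 50.6 38.2 53.4]
seed (160, 255) c [ 0.4086 -0.1734] yaw 33.37 sides [51.9 50.4 54.  49.9]
seed (160, 255) c [ 0.41   -0.1755] yaw 33.37 sides [53.4 51.9 55.6 51.4]
seed (222, 350) c [ 0.5342 -0.1565] yaw 30.67 sides [56.5 50.1 34.9 54.4]
seed (160, 255) c [ 0.4092 -0.1745] yaw 33.57 sides [50.2 48.9 50.2 49.4]
seed (160, 255) c [ 0.4106 -0.1766] yaw 33.57 sides [51.7 50.3 51.7 50.8]
seed (222, 350) c [ 0.5333 -0.1549] yaw 29.99 sides [59.  49.5 24.  60.7]
{'point': [169.3, 256.4], 'confidence': 0.97}
{'point': [222.1, 355.0], 'confidence': 0.78}
{'point': [277.8, 430.6], 'confidence': 0.5}
```

View pics/w6z.png

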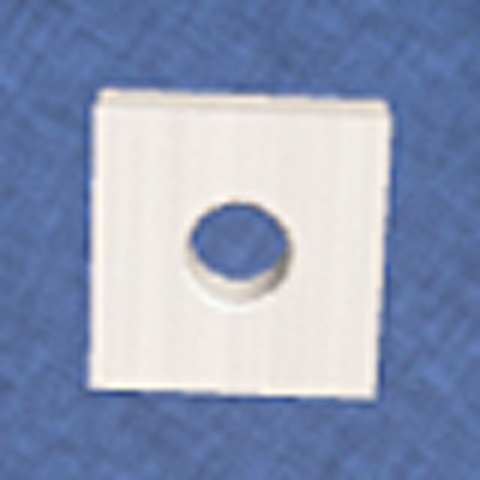

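```bash
python3 -m pendant '[{"translation":[0,-0.48,-3],"angular":[0,0,-2.1],"hand":1},{"translation":[0,0,-4],"angular":[0,0,0],"hand":1},{"translation":[0,0,-4],"angular":[0,0,0],"hand":1},{"translation":[0,0,-4],"angular":[0,0,0],"hand":1},{"translation":[0,0,-2.5],"angular":[0,0,0],"hand":1},{"translation":[0,0,-1.4],"angular":[0,0,0],"hand":1},{"translation":[0,0,0],"angular":[0,0,0],"hand":1},{"translation":[0,0,0],"angular":[0,0,0],"hand":0.5}]' 30
python3 - <<'E'
from h import *
S();st,im=snap('wrist','w7')
E
```

```text
time: 13.95
ee_pos: [0.4093, -0.1751, 0.0304]
eef_rot: [0.335, 0.623, -0.335, 0.623]
ft_force: [-0.9, 0.4, 1.2]
width: 0.0839
t 13.95 p [ 0.4093 -0.1751  0.0304] toolx [-0. -0. -1.] jaw [ 0.834  0.551 -0.   ] yaw 33.47 w 0.0839 F [-0.9  0.4  1.2] q7 [-0.25  0.22  0.6   2.16 -0.18  0.8   1.04]
```

View pics/w7.png

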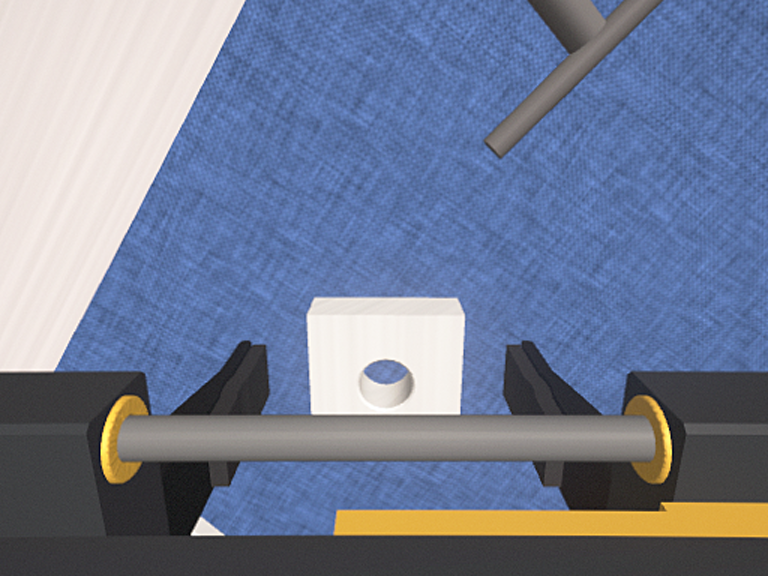

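```bash
python3 -m pendant '[{"translation":[0,0,0],"angular":[0,0,0],"hand":-1},{"translation":[0,0,0],"angular":[0,0,0],"hand":-1},{"translation":[0,0,0],"angular":[0,0,0],"hand":-1},{"translation":[0,0,0],"angular":[0,0,0],"hand":-1},{"translation":[0,0,0],"angular":[0,0,0],"hand":-1},{"translation":[0,0,0],"angular":[0,0,0],"hand":-1},{"translation":[0,0,0],"angular":[0,0,0],"hand":-1},{"translation":[0,0,0],"angular":[0,0,0],"hand":-1}]' 40
python3 - <<'E'
from h import *
S();st,im=snap('wrist','w8')
p=st['ee_pos'];e=R.from_quat(st['eef_rot']).as_matrix()
for a in (im,):
  g=a[190:280,195:320];cv2.imwrite('pics/w8z.png',cv2.resize(g[:,:,::-1],None,fx=5,fy=5,interpolation=cv2.INTER_CUBIC))
print(proj('wrist',[[p[0],p[1],.018]],st))
E
```

```text
time: 14.8
ee_pos: [0.4092, -0.1754, 0.0303]
eef_rot: [0.335, 0.623, -0.335, 0.623]
ft_force: [-1.8, 0.5, 5.5]
width: 0.0495
t 14.8 p [ 0.4092 -0.1754  0.0303] toolx [ 0.  0. -1.] jaw [0.835 0.551 0.   ] yaw 33.41 w 0.0495 F [-1.8  0.5  5.5] q7 [-0.25  0.22  0.6   2.16 -0.18  0.8   1.05]
[[257.37011639 256.17169041]]
```

View pics/w8z.png

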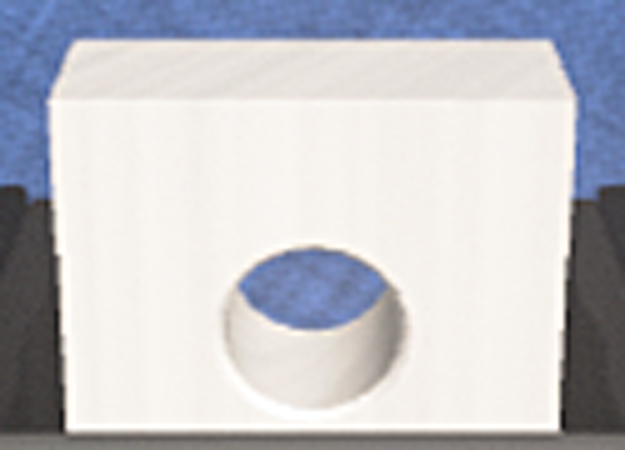

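```bash
python3 -m pendant '[{"translation":[0,0,1],"angular":[0,0,0],"hand":-1},{"translation":[0,0,3],"angular":[0,0,0],"hand":-1},{"translation":[0,0,4],"angular":[0,0,0],"hand":-1},{"translation":[0,0,4],"angular":[0,0,0],"hand":-1},{"translation":[0,0,4],"angular":[0,0,0],"hand":-1},{"translation":[2.41,2.87,0],"angular":[0,0,-4.43],"hand":-1},{"translation":[2.41,2.87,0],"angular":[0,0,-4.43],"hand":-1},{"translation":[2.41,2.87,0],"angular":[0,0,-4.43],"hand":-1},{"translation":[2.41,2.87,0],"angular":[0,0,-4.43],"hand":-1},{"translation":[2.41,2.87,0],"angular":[0,0,-4.43],"hand":-1},{"translation":[2.41,2.87,0],"angular":[0,0,-4.43],"hand":-1},{"translation":[2.41,2.87,0],"angular":[0,0,-4.43],"hand":-1},{"translation":[2.41,2.87,0],"angular":[0,0,-4.43],"hand":-1},{"translation":[0,0,0],"angular":[0,0,0],"hand":-1},{"translation":[0,0,0],"angular":[0,0,0],"hand":-1},{"translation":[0,0,0],"angular":[0,0,0],"hand":-1}]' 40
python3 - <<'E'
from h import *
S();st,im=snap('wrist','w9')
E
```

```text
time: 16.45
ee_pos: [0.6014, 0.0529, 0.1903]
eef_rot: [-0.509, -0.491, 0.509, -0.491]
ft_force: [-0.5, -1.0, -1.7]
width: 0.05
t 16.45 p [0.6014 0.0529 0.1903] toolx [-0.    -0.001 -1.   ] jaw [ 0.999 -0.036 -0.   ] yaw -2.08 w 0.05 F [-0.5 -1.  -1.7] q7 [-0.55  0.34  0.48  1.62 -0.16  1.22 -0.07]
```

View pics/w9.png

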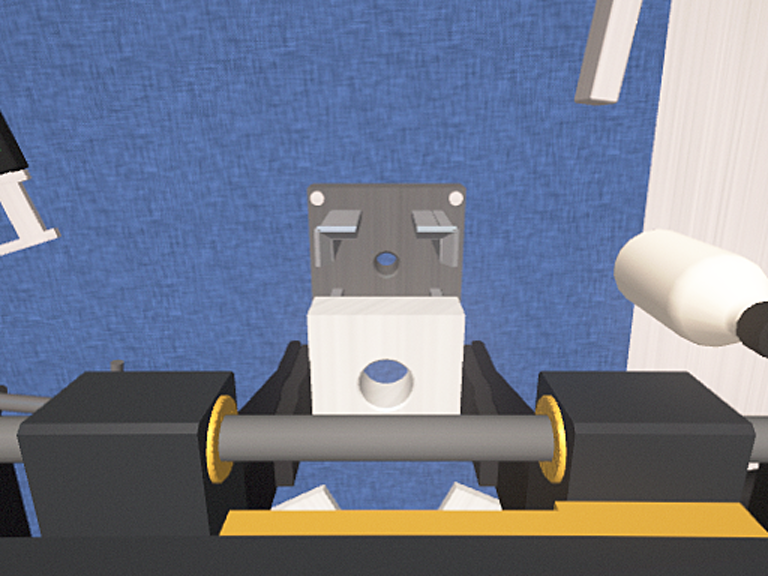

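```bash
cat >> h.py <<'E'
def tf(rc,z,st,msg=''):
    p=st['ee_pos'];e=R.from_quat(st['eef_rot']).as_matrix()
    w=unp('wrist',rc,z,st)[0];d=(w-p)@e*1000;print(msg,np.round(rc,1),'world',np.round(w,4),'ty,tz mm',np.round(d[1:],2));return w,d
def crop(im,a,b,c,d,name,f=5):
    cv2.imwrite('pics/'+name+'.png',cv2.resize(im[a:b,c:d,::-1],None,fx=f,fy=f,interpolation=cv2.INTER_CUBIC))
E
python3 - <<'E'
from h import *
im,st=ld('w9');crop(im,115,285,195,325,'w9z',4.5)
E
```

```text
(no output)
```

View pics/w9z.png

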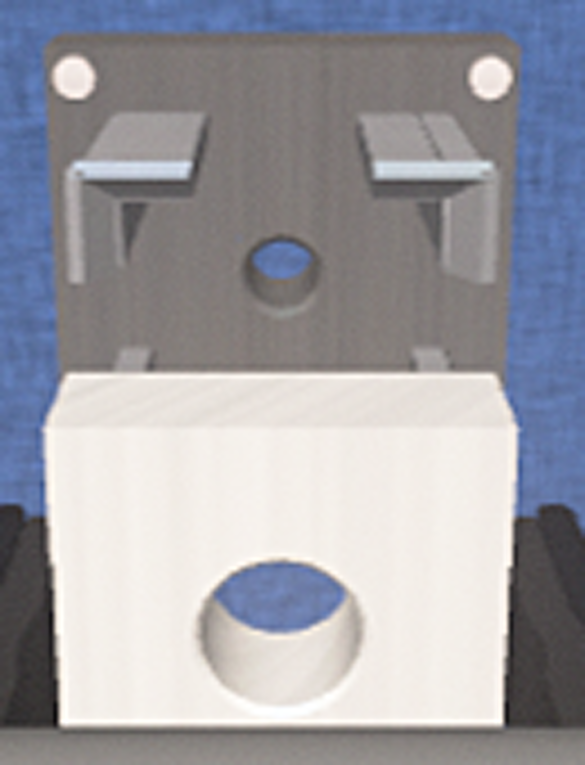

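```bash
python3 - <<'E'
from h import *
im,st=ld('w9')
q=lambda x,y:[115+y/4.5-.4,195+x/4.5-.4]
tf(q(283.5,276),.026,st,'bore')
tf(q(74,77),.029,st);tf(q(490,77),.029,st)
tf(q(50,48),.026,st);tf(q(516,50),.026,st)
z=st['ee_pos'][2]-.0123
tf(q(281,632.5),z,st,'blockhole');tf(q(48,427),z,st);tf(q(517,427),z,st)
E
```

```text
bore [175.9 257.6] world [0.6022 0.0542 0.026 ] ty,tz mm [ 0.74 -1.4 ]
 [131.7 211. ] world [0.5625 0.097  0.029 ] ty,tz mm [-40.45 -42.74]
 [131.7 303.5] world [0.6442 0.094  0.029 ] ty,tz mm [ 41.35 -42.68]
 [125.3 205.7] world [0.5578 0.1025 0.026 ] ty,tz mm [-45.35 -48.02]
 [125.7 309.3] world [0.6497 0.0987 0.026 ] ty,tz mm [ 46.67 -47.56]
blockhole [255.2 257. ] world [0.6017 0.0544 0.178 ] ty,tz mm [ 0.19 -1.48]
 [209.5 205.3] world [0.5779 0.0796 0.178 ] ty,tz mm [-24.5  -25.82]
 [209.5 309.5] world [0.6276 0.0778 0.178 ] ty,tz mm [ 25.24 -25.79]
```

```bash
python3 -m pendant '[{"translation":[0.03,0,-2],"angular":[0,0,0],"hand":-1},{"translation":[0,0,-3],"angular":[0,0,0],"hand":-1},{"translation":[0,0,-2],"angular":[0,0,0],"hand":-1},{"translation":[0,0,-1],"angular":[0,0,0],"hand":-1},{"translation":[0,0,-1],"angular":[0,0,0],"hand":-1},{"translation":[0,0,-1],"angular":[0,0,0],"hand":-1},{"translation":[0,0,0],"angular":[0,0,0],"hand":-1},{"translation":[0,0,0],"angular":[0,0,0],"hand":-1}]' 40
python3 -m pendant '[{"translation":[0,0,-1],"angular":[0,0,0],"hand":-1},{"translation":[0,0,-1],"angular":[0,0,0],"hand":-1},{"translation":[0,0,-0.7],"angular":[0,0,0],"hand":-1},{"translation":[0,0,-0.5],"angular":[0,0,0],"hand":-1},{"translation":[0,0,0],"angular":[0,0,0],"hand":-1},{"translation":[0,0,0],"angular":[0,0,0],"hand":-1}]' 40
```

```text
time: 17.3
ee_pos: [0.6024, 0.0541, 0.0905]
eef_rot: [0.509, 0.491, -0.509, 0.491]
ft_force: [0.9, -0.2, -1.4]
width: 0.0493
time: 17.9
ee_pos: [0.6022, 0.0541, 0.0581]
eef_rot: [-0.509, -0.491, 0.509, -0.491]
ft_force: [0.6, -0.1, -0.6]
width: 0.0497
```

```bash
python3 -m pendant '[{"translation":[0,0,-0.1],"angular":[0,0,0],"hand":-1},{"translation":[0,0,-0.1],"angular":[0,0,0],"hand":-1},{"translation":[0,0,0],"angular":[0,0,0],"hand":-1},{"translation":[0,0,0],"angular":[0,0,0],"hand":-1}]' 40
python3 - <<'E'
from h import *
S()
E
```

```text
time: 18.3
ee_pos: [0.6024, 0.0542, 0.0564]
eef_rot: [0.509, 0.491, -0.509, 0.491]
ft_force: [-0.9, -0.3, 2.3]
width: 0.0496
t 18.3 p [0.6024 0.0542 0.0564] toolx [ 0.001  0.    -1.   ] jaw [ 0.999 -0.035  0.001] yaw -2.03 w 0.0496 F [-0.9 -0.3  2.3] q7 [-0.51  0.49  0.44  1.73 -0.24  0.97 -0.02]
```

```bash
python3 -m pendant '[{"translation":[0,0,0],"angular":[0,0,0],"hand":1},{"translation":[0,0,0],"angular":[0,0,0],"hand":1},{"translation":[0,0,0],"angular":[0,0,0],"hand":1},{"translation":[0,0,0],"angular":[0,0,0],"hand":1},{"translation":[0,0,2],"angular":[0,0,0],"hand":1},{"translation":[0,0,4],"angular":[0,0,0],"hand":1},{"translation":[0,0,4],"angular":[0,0,0],"hand":1},{"translation":[0,0,4],"angular":[0,0,0],"hand":1},{"translation":[0,0,4],"angular":[0,0,0],"hand":1},{"translation":[0,0,0],"angular":[0,0,0],"hand":1},{"translation":[0,0,0],"angular":[0,0,0],"hand":1}]' 40
python3 - <<'E'
from h import *
S();st,im=snap('wrist','w10');snap('top','top2',3,(120,300,180,436))
E
```

```text
time: 19.4
ee_pos: [0.6025, 0.0542, 0.2368]
eef_rot: [0.509, 0.491, -0.508, 0.491]
ft_force: [0.4, -0.6, -0.7]
width: 0.087
t 19.4 p [0.6025 0.0542 0.2368] toolx [ 0.002  0.001 -1.   ] jaw [ 0.999 -0.035  0.002] yaw -2.03 w 0.087 F [ 0.4 -0.6 -0.7] q7 [-0.56  0.31  0.49  1.56 -0.15  1.31 -0.09]
```

View pics/w10.png

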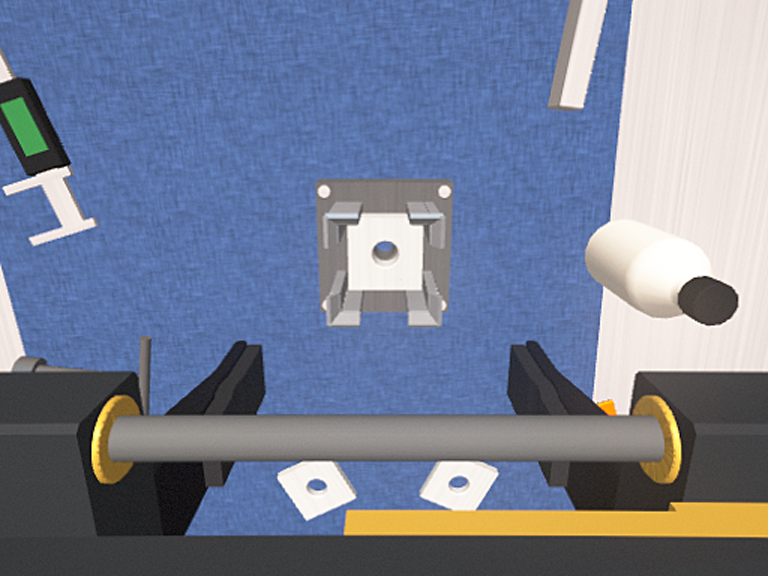

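View pics/top2.png

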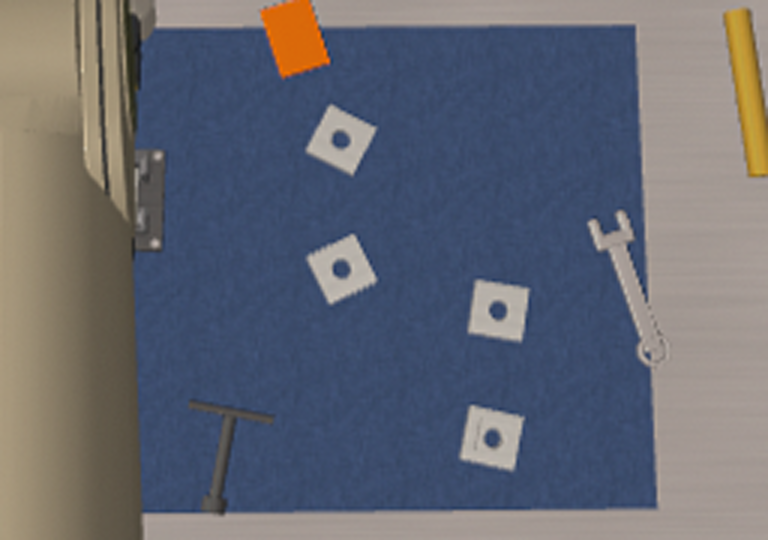

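```bash
python3 - <<'E'
from h import *
im,st=ld('w10')
for q in [(484,458),(486,317)]: tf([q[0]/1.5,q[1]/1.5],.008,st)
im,st=ld('top2')
for n,s in dict(A=(140,340),B=(269,341),C=(310,499),cap=(438,492)).items():
    meas(im,None,(120+s[0]/3,180+s[1]/3),.008,'top',rad=14,th=170)
E
```

```text
[322.7 305.3] world [ 0.6583 -0.1614  0.008 ] ty,tz mm [ 62.91 213.7 ]
 [324.  211.3] world [ 0.5359 -0.1589  0.008 ] ty,tz mm [-59.46 215.48]
seed (166.66666666666666, 293.3333333333333) c [ 0.6353 -0.1628] yaw nan sides [ 0.  28.9  0.  28.9]
seed (209.66666666666669, 293.6666666666667) c [ 0.5334 -0.1603] yaw 25.0 sides [42.9 37.7 44.3 48.5]
seed (223.33333333333331, 346.33333333333337) c [ 0.4733 -0.3176] yaw -6.56 sides [ 2.5 20.8 33.3 51.6]
seed (266.0, 344.0) c [ 0.358  -0.2855] yaw -11.06 sides [ 1.1 29.3 14.3 14.1]h.py:39: RuntimeWarning: invalid value encountered in divide
  a=np.angle(np.sum(((s[:,0]+1j*s[:,1])/np.hypot(*s.T))**4))/4
```

```bash
python3 -m pendant '[{"translation":[0.78,-3.1,-0.4],"angular":[0,0,-3.86],"hand":1},{"translation":[0.78,-3.1,-0.4],"angular":[0,0,-3.86],"hand":1},{"translation":[0.78,-3.1,-0.4],"angular":[0,0,-3.86],"hand":1},{"translation":[0.78,-3.1,-0.4],"angular":[0,0,-3.86],"hand":1},{"translation":[0.78,-3.1,-0.4],"angular":[0,0,-3.86],"hand":1},{"translation":[0.78,-3.1,-0.4],"angular":[0,0,-3.86],"hand":1},{"translation":[0.78,-3.1,-0.4],"angular":[0,0,-3.86],"hand":1},{"translation":[0,0,0],"angular":[0,0,0],"hand":1},{"translation":[0,0,0],"angular":[0,0,0],"hand":1},{"translation":[0,0,0],"angular":[0,0,0],"hand":1}]' 40
python3 - <<'E'
from h import *
S();st,im=snap('wrist','w11')
for th in (190,205,215,225): meas(im,st,(165,256),.008,th=th)
E
```

```text
time: 20.5
ee_pos: [0.6567, -0.1615, 0.2072]
eef_rot: [-0.609, -0.36, 0.609, -0.359]
ft_force: [-0.7, 0.4, 0.1]
width: 0.0875
t 20.5 p [ 0.6567 -0.1615  0.2072] toolx [-0.001  0.001 -1.   ] jaw [ 0.875 -0.484 -0.001] yaw -28.95 w 0.0875 F [-0.7  0.4  0.1] q7 [-0.26  0.52  0.63  1.39 -0.31  1.33 -0.13]
seed (165, 256) c [ 0.6587 -0.1612] yaw -27.96 sides [52.6 51.1 50.2 49.9]
seed (165, 256) c [ 0.6589 -0.1612] yaw -27.52 sides [52.6 50.1 50.1 50.4]
seed (165, 256) c [ 0.6588 -0.1614] yaw -27.09 sides [50.9 50.2 50.8 50. ]
seed (165, 256) c [ 0.6589 -0.1615] yaw -28.01 sides [49.9 50.4 50.  49.3]
```

View pics/w11.png

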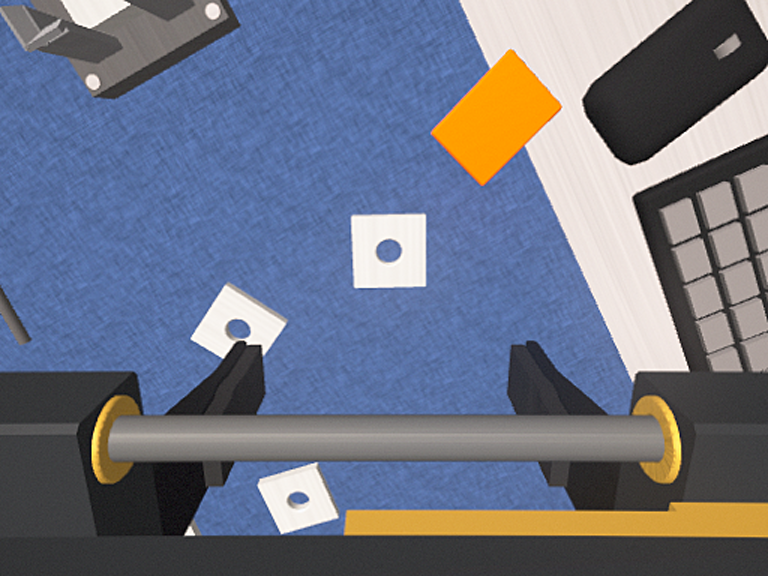

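```bash
python3 -m pendant '[{"translation":[0.21,0,-3],"angular":[0,0,1.1],"hand":1},{"translation":[0,0,-4],"angular":[0,0,0],"hand":0.8},{"translation":[0,0,-4],"angular":[0,0,0],"hand":0.8},{"translation":[0,0,-3.5],"angular":[0,0,0],"hand":0.7},{"translation":[0,0,-2.5],"angular":[0,0,0],"hand":0.7},{"translation":[0,0,-0.9],"angular":[0,0,0],"hand":0.6},{"translation":[0,0,0],"angular":[0,0,0],"hand":0.6},{"translation":[0,0,0],"angular":[0,0,0],"hand":0.6},{"translation":[0,0,0],"angular":[0,0,0],"hand":-1},{"translation":[0,0,0],"angular":[0,0,0],"hand":-1},{"translation":[0,0,0],"angular":[0,0,0],"hand":-1},{"translation":[0,0,0],"angular":[0,0,0],"hand":-1},{"translation":[0,0,0],"angular":[0,0,0],"hand":-1},{"translation":[0,0,0],"angular":[0,0,0],"hand":-1}]' 40
python3 - <<'E'
from h import *
S();st,im=snap('wrist','w12')
E
```

```text
time: 21.95
ee_pos: [0.6592, -0.1629, 0.0297]
eef_rot: [0.606, 0.364, -0.606, 0.365]
ft_force: [-1.7, 0.7, 6.0]
width: 0.0489
t 21.95 p [ 0.6592 -0.1629  0.0297] toolx [ 0.001  0.    -1.   ] jaw [ 0.883 -0.469  0.001] yaw -27.95 w 0.0489 F [-1.7  0.7  6. ] q7 [-0.21  0.69  0.55  1.53 -0.4   1.02 -0.05]
```

View pics/w12.png

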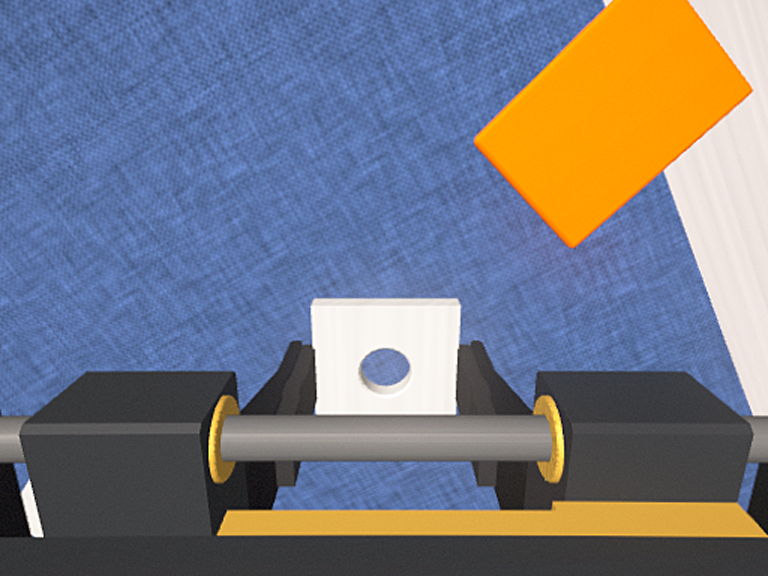

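```bash
python3 -m pendant '[{"translation":[0,0,1],"angular":[0,0,0],"hand":-1},{"translation":[0,0,3],"angular":[0,0,0],"hand":-1},{"translation":[0,0,4],"angular":[0,0,0],"hand":-1},{"translation":[0,0,4],"angular":[0,0,0],"hand":-1},{"translation":[0,0,4],"angular":[0,0,0],"hand":-1},{"translation":[-0.81,3.1,0],"angular":[0,0,3.7],"hand":-1},{"translation":[-0.81,3.1,0],"angular":[0,0,3.7],"hand":-1},{"translation":[-0.81,3.1,0],"angular":[0,0,3.7],"hand":-1},{"translation":[-0.81,3.1,0],"angular":[0,0,3.7],"hand":-1},{"translation":[-0.81,3.1,0],"angular":[0,0,3.7],"hand":-1},{"translation":[-0.81,3.1,0],"angular":[0,0,3.7],"hand":-1},{"translation":[-0.81,3.1,0],"angular":[0,0,3.7],"hand":-1},{"translation":[0,0,0],"angular":[0,0,0],"hand":-1},{"translation":[0,0,0],"angular":[0,0,0],"hand":-1},{"translation":[0,0,0],"angular":[0,0,0],"hand":-1}]' 40
python3 - <<'E'
from h import *
S();st,im=snap('wrist','w13');crop(im,115,285,195,325,'w13z',4.5)
E
```

```text
time: 23.5
ee_pos: [0.6023, 0.0527, 0.1893]
eef_rot: [-0.509, -0.49, 0.509, -0.491]
ft_force: [0.6, -0.8, -0.7]
width: 0.0487
t 23.5 p [0.6023 0.0527 0.1893] toolx [ 0.    -0.001 -1.   ] jaw [ 0.999 -0.038  0.   ] yaw -2.17 w 0.0487 F [ 0.6 -0.8 -0.7] q7 [-0.56  0.34  0.49  1.62 -0.17  1.22 -0.07]
```

View pics/w13z.png

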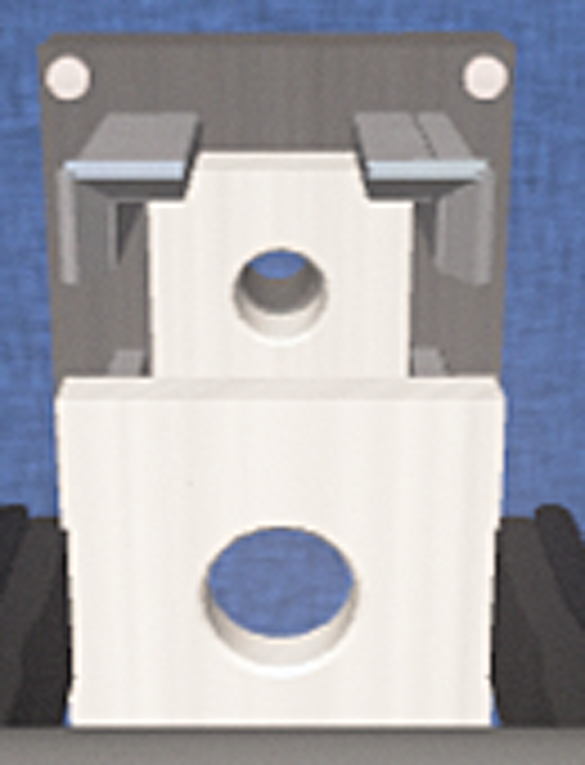

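```bash
python3 - <<'E'
from h import *
im,st=ld('w13')
q=lambda x,y:[115+y/4.5-.4,195+x/4.5-.4]
tf(q(280.5,296),.044,st,'blockbore')
tf(q(68,77),.029,st);tf(q(486,77),.029,st)
tf(q(42,48),.026,st);tf(q(514,50),.026,st)
z=st['ee_pos'][2]-.0217
tf(q(279,600),z,st,'hole');tf(q(58,397),z,st);tf(q(503,399),z,st)
E
```

```text
blockbore [180.4 256.9] world [0.6026 0.0551 0.044 ] ty,tz mm [ 0.12 -2.48]
 [131.7 209.7] world [0.5625 0.097  0.029 ] ty,tz mm [-41.5  -42.86]
 [131.7 302.6] world [0.6444 0.0939 0.029 ] ty,tz mm [ 40.44 -42.8 ]
 [125.3 203.9] world [0.5574 0.1025 0.026 ] ty,tz mm [-46.79 -48.13]
 [125.7 308.8] world [0.6503 0.0985 0.026 ] ty,tz mm [ 46.14 -47.67]
hole [247.9 256.6] world [0.6023 0.0533 0.1676] ty,tz mm [-0.04 -0.62]
 [202.8 207.5] world [0.5785 0.0795 0.1676] ty,tz mm [-24.76 -25.84]
 [203.3 306.4] world [0.6283 0.0773 0.1676] ty,tz mm [ 25.09 -25.56]
```

```bash
python3 -m pendant '[{"translation":[-0.05,0.03,-2],"angular":[0,0,0],"hand":-1},{"translation":[0,0,-3],"angular":[0,0,0],"hand":-1},{"translation":[0,0,-2],"angular":[0,0,0],"hand":-1},{"translation":[0,0,-1],"angular":[0,0,0],"hand":-1},{"translation":[0,0,-1],"angular":[0,0,0],"hand":-1},{"translation":[0,0,-1],"angular":[0,0,0],"hand":-1},{"translation":[0,0,-0.7],"angular":[0,0,0],"hand":-1},{"translation":[0,0,-0.5],"angular":[0,0,0],"hand":-1},{"translation":[0,0,-0.2],"angular":[0,0,0],"hand":-1},{"translation":[0,0,0],"angular":[0,0,0],"hand":-1},{"translation":[0,0,0],"angular":[0,0,0],"hand":-1}]' 40
```

```text
time: 24.65
ee_pos: [0.6019, 0.0545, 0.0755]
eef_rot: [0.509, 0.491, -0.509, 0.491]
ft_force: [0.1, 0.2, -0.6]
width: 0.0493
```

```bash
python3 -m pendant '[{"translation":[0,0,-0.1],"angular":[0,0,0],"hand":-1},{"translation":[0,0,0],"angular":[0,0,0],"hand":-1},{"translation":[0,0,0],"angular":[0,0,0],"hand":-1}]' 40
```

```text
time: 24.95
ee_pos: [0.6017, 0.0545, 0.0742]
eef_rot: [0.509, 0.491, -0.509, 0.491]
ft_force: [-0.0, 0.1, -0.4]
width: 0.049
```

Half a millimetre left; release with the last step and lift.

```bash
python3 -m pendant '[{"translation":[0,0,-0.08],"angular":[0,0,0],"hand":-1},{"translation":[0,0,0],"angular":[0,0,0],"hand":1},{"translation":[0,0,0],"angular":[0,0,0],"hand":1},{"translation":[0,0,0],"angular":[0,0,0],"hand":1},{"translation":[0,0,0],"angular":[0,0,0],"hand":1},{"translation":[0,0,2],"angular":[0,0,0],"hand":1},{"translation":[0,0,4],"angular":[0,0,0],"hand":1},{"translation":[0,0,4],"angular":[0,0,0],"hand":1},{"translation":[0,0,4],"angular":[0,0,0],"hand":1},{"translation":[0,0,2],"angular":[0,0,0],"hand":1},{"translation":[0,0,0],"angular":[0,0,0],"hand":1},{"translation":[0,0,0],"angular":[0,0,0],"hand":1}]' 40
python3 - <<'E'
from h import *
S();st,im=snap('wrist','w14');snap('top','top3',3,(120,300,180,436))
E
```

```text
time: 26.15
ee_pos: [0.6016, 0.0545, 0.2329]
eef_rot: [0.509, 0.491, -0.509, 0.491]
ft_force: [-0.2, 0.4, 0.4]
width: 0.0873
t 26.15 p [0.6016 0.0545 0.2329] toolx [ 0.  0. -1.] jaw [ 0.999 -0.036  0.   ] yaw -2.05 w 0.0873 F [-0.2  0.4  0.4] q7 [-0.57  0.31  0.5   1.57 -0.15  1.3  -0.08]
```

View pics/w14.png

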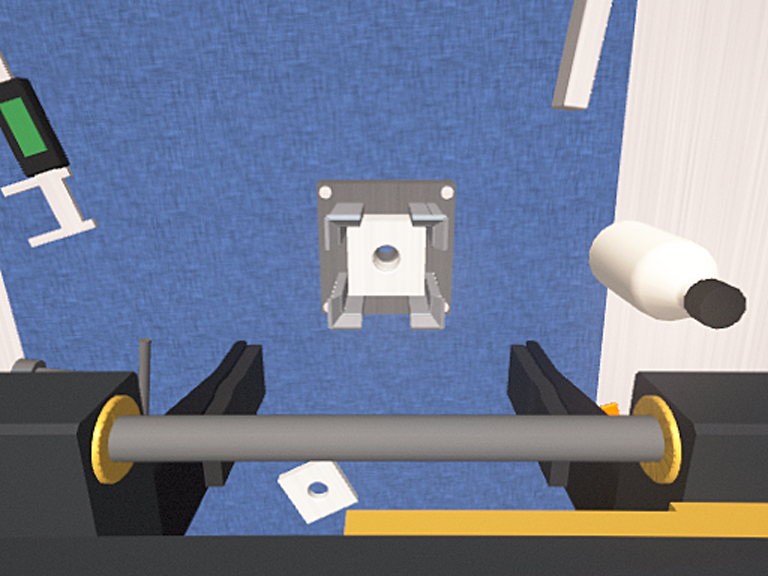

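View pics/top3.png

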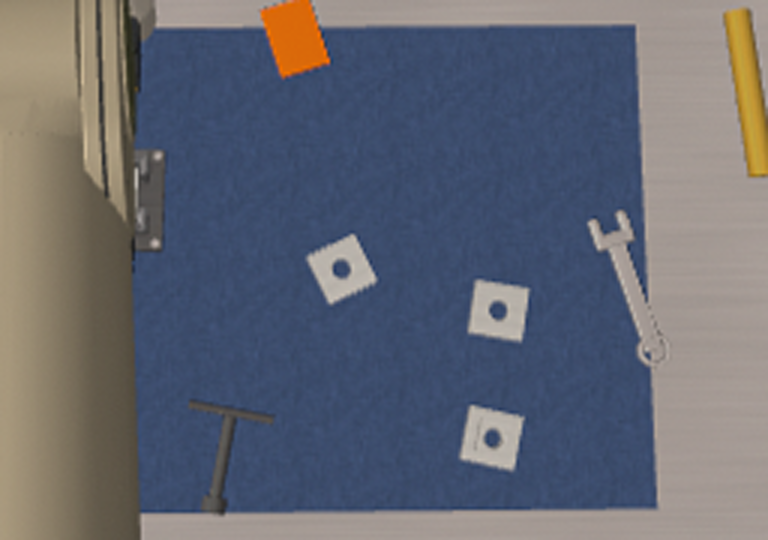

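```bash
python3 -m pendant '[{"translation":[-0.93,-3.03,-0.4],"angular":[0,0,4.43],"hand":1},{"translation":[-0.93,-3.03,-0.4],"angular":[0,0,4.43],"hand":1},{"translation":[-0.93,-3.03,-0.4],"angular":[0,0,4.43],"hand":1},{"translation":[-0.93,-3.03,-0.4],"angular":[0,0,4.43],"hand":1},{"translation":[-0.93,-3.03,-0.4],"angular":[0,0,4.43],"hand":1},{"translation":[-0.93,-3.03,-0.4],"angular":[0,0,4.43],"hand":1},{"translation":[-0.93,-3.03,-0.4],"angular":[0,0,4.43],"hand":1},{"translation":[0,0,0],"angular":[0,0,0],"hand":1},{"translation":[0,0,0],"angular":[0,0,0],"hand":1},{"translation":[0,0,0],"angular":[0,0,0],"hand":1}]' 40
python3 - <<'E'
from h import *
S();st,im=snap('wrist','w15')
for th in (190,205,215,225): meas(im,st,(165,256),.008,th=th)
E
```

```text
time: 27.25
ee_pos: [0.5367, -0.1565, 0.2046]
eef_rot: [0.359, 0.61, -0.359, 0.609]
ft_force: [0.7, -0.6, 0.0]
width: 0.0867
t 27.25 p [ 0.5367 -0.1565  0.2046] toolx [-0.001  0.    -1.   ] jaw [ 0.875  0.485 -0.001] yaw 28.99 w 0.0867 F [ 0.7 -0.6  0. ] q7 [-0.27  0.23  0.55  1.72 -0.13  1.23  0.81]
seed (165, 256) c [ 0.5353 -0.1596] yaw 26.43 sides [51.2 49.8 51.9 51.2]
seed (165, 256) c [ 0.5353 -0.1597] yaw 26.0 sides [50.8 49.5 51.7 51.1]
seed (165, 256) c [ 0.5353 -0.1597] yaw 25.94 sides [51.3 49.5 51.1 51.1]
seed (165, 256) c [ 0.5354 -0.1597] yaw 25.36 sides [51.2 50.2 51.  49.8]
```

View pics/w15.png

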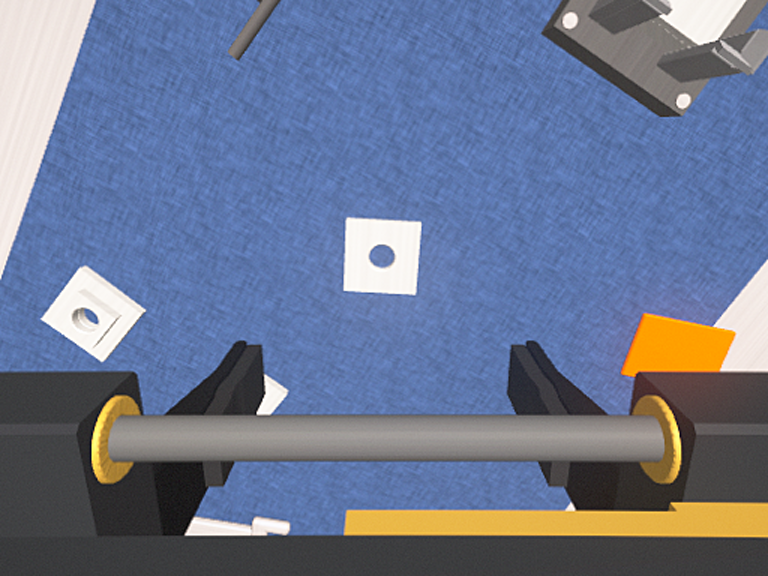

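```bash
python3 -m pendant '[{"translation":[-0.13,-0.32,-3],"angular":[0,0,-3],"hand":1},{"translation":[0,0,-4],"angular":[0,0,0],"hand":0.8},{"translation":[0,0,-4],"angular":[0,0,0],"hand":0.8},{"translation":[0,0,-3.5],"angular":[0,0,0],"hand":0.7},{"translation":[0,0,-2.4],"angular":[0,0,0],"hand":0.7},{"translation":[0,0,-0.8],"angular":[0,0,0],"hand":0.6},{"translation":[0,0,0],"angular":[0,0,0],"hand":0.6},{"translation":[0,0,0],"angular":[0,0,0],"hand":0.6},{"translation":[0,0,0],"angular":[0,0,0],"hand":-1},{"translation":[0,0,0],"angular":[0,0,0],"hand":-1},{"translation":[0,0,0],"angular":[0,0,0],"hand":-1},{"translation":[0,0,0],"angular":[0,0,0],"hand":-1},{"translation":[0,0,0],"angular":[0,0,0],"hand":-1},{"translation":[0,0,0],"angular":[0,0,0],"hand":-1}]' 40
python3 - <<'E'
from h import *
S();st,im=snap('wrist','w16');crop(im,115,285,195,325,'w16z',3.5)
E
```

```text
time: 28.7
ee_pos: [0.5356, -0.1608, 0.0287]
eef_rot: [0.375, 0.599, -0.375, 0.6]
ft_force: [-1.4, 0.3, 5.1]
width: 0.0489
t 28.7 p [ 0.5356 -0.1608  0.0287] toolx [ 0.001  0.    -1.   ] jaw [0.899 0.438 0.001] yaw 25.96 w 0.0489 F [-1.4  0.3  5.1] q7 [-0.2   0.45  0.49  1.87 -0.27  0.88  0.88]
```

View pics/w16z.png

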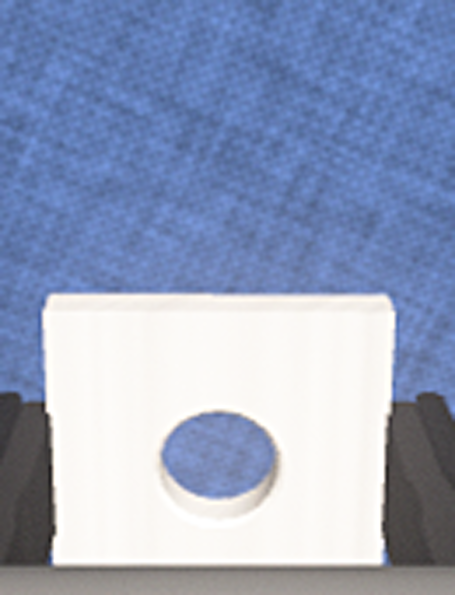

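```bash
python3 -m pendant '[{"translation":[0,0,1],"angular":[0,0,0],"hand":-1},{"translation":[0,0,3],"angular":[0,0,0],"hand":-1},{"translation":[0,0,4],"angular":[0,0,0],"hand":-1},{"translation":[0,0,4],"angular":[0,0,0],"hand":-1},{"translation":[0,0,4],"angular":[0,0,0],"hand":-1},{"translation":[0.95,3.06,0],"angular":[0,0,-4],"hand":-1},{"translation":[0.95,3.06,0],"angular":[0,0,-4],"hand":-1},{"translation":[0.95,3.06,0],"angular":[0,0,-4],"hand":-1},{"translation":[0.95,3.06,0],"angular":[0,0,-4],"hand":-1},{"translation":[0.95,3.06,0],"angular":[0,0,-4],"hand":-1},{"translation":[0.95,3.06,0],"angular":[0,0,-4],"hand":-1},{"translation":[0.95,3.06,0],"angular":[0,0,-4],"hand":-1},{"translation":[0,0,0],"angular":[0,0,0],"hand":-1},{"translation":[0,0,0],"angular":[0,0,0],"hand":-1},{"translation":[0,0,0],"angular":[0,0,0],"hand":-1}]' 40
python3 - <<'E'
from h import *
S();st,im=snap('wrist','w17');crop(im,115,285,195,325,'w17z',4.5)
E
```

```text
time: 30.25
ee_pos: [0.6015, 0.0519, 0.1885]
eef_rot: [-0.509, -0.491, 0.509, -0.491]
ft_force: [-0.0, -0.6, -0.4]
width: 0.0488
t 30.25 p [0.6015 0.0519 0.1885] toolx [ 0.    -0.001 -1.   ] jaw [ 0.999 -0.037  0.   ] yaw -2.1 w 0.0488 F [-0.  -0.6 -0.4] q7 [-0.58  0.35  0.51  1.62 -0.18  1.22 -0.06]
```

View pics/w17z.png

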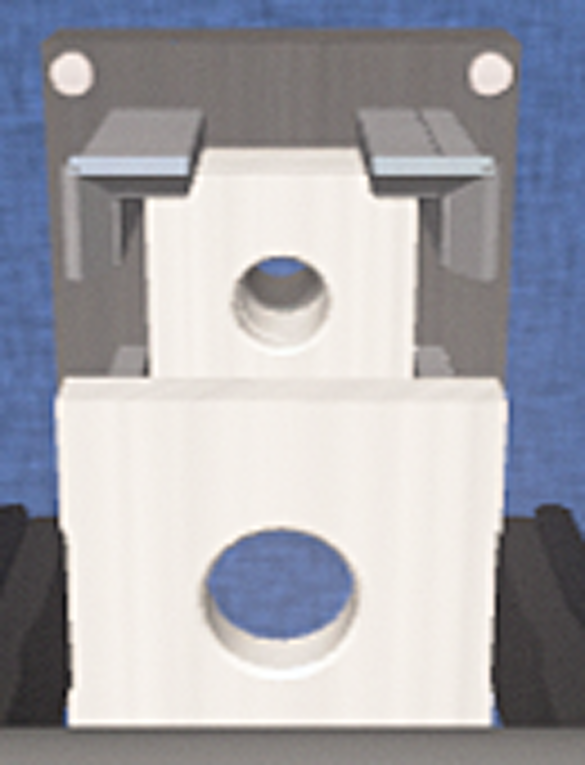

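```bash
python3 -m pendant '[{"translation":[-0.04,-0.05,-2],"angular":[0,0,0],"hand":-1},{"translation":[0,0,-3],"angular":[0,0,0],"hand":-1},{"translation":[0,0,-1],"angular":[0,0,0],"hand":-1},{"translation":[0,0,-1],"angular":[0,0,0],"hand":-1},{"translation":[0,0,-1],"angular":[0,0,0],"hand":-1},{"translation":[0,0,-1],"angular":[0,0,0],"hand":-1},{"translation":[0,0,-0.7],"angular":[0,0,0],"hand":-1},{"translation":[0,0,-0.5],"angular":[0,0,0],"hand":-1},{"translation":[0,0,-0.3],"angular":[0,0,0],"hand":-1},{"translation":[0,0,-0.2],"angular":[0,0,0],"hand":-1},{"translation":[0,0,0],"angular":[0,0,0],"hand":-1},{"translation":[0,0,0],"angular":[0,0,0],"hand":-1}]' 40
```

```text
time: 31.5
ee_pos: [0.6015, 0.0529, 0.0815]
eef_rot: [0.509, 0.491, -0.509, 0.491]
ft_force: [-0.0, -0.7, -0.3]
width: 0.0488
```

```bash
python3 -m pendant '[{"translation":[0,0,-0.1],"angular":[0,0,0],"hand":-1},{"translation":[0,0,0],"angular":[0,0,0],"hand":-1},{"translation":[0,0,0],"angular":[0,0,0],"hand":1},{"translation":[0,0,0],"angular":[0,0,0],"hand":1},{"translation":[0,0,0],"angular":[0,0,0],"hand":1},{"translation":[0,0,0],"angular":[0,0,0],"hand":1},{"translation":[0,0,2],"angular":[0,0,0],"hand":1},{"translation":[0,0,4],"angular":[0,0,0],"hand":1},{"translation":[0,0,4],"angular":[0,0,0],"hand":1},{"translation":[0,0,4],"angular":[0,0,0],"hand":1},{"translation":[0,0,1.5],"angular":[0,0,0],"hand":1},{"translation":[0,0,0],"angular":[0,0,0],"hand":1},{"translation":[0,0,0],"angular":[0,0,0],"hand":1}]' 40
python3 - <<'E'
from h import *
S();st,im=snap('wrist','w18');crop(im,105,225,195,315,'w18z',5);snap('top','top4',3,(120,300,180,436))
E
```

```text
time: 32.8
ee_pos: [0.601, 0.053, 0.2343]
eef_rot: [-0.509, -0.491, 0.509, -0.491]
ft_force: [-0.8, 0.3, -0.2]
width: 0.087
t 32.8 p [0.601  0.053  0.2343] toolx [-0.001 -0.    -1.   ] jaw [ 0.999 -0.035 -0.001] yaw -2.03 w 0.087 F [-0.8  0.3 -0.2] q7 [-0.59  0.31  0.53  1.57 -0.16  1.31 -0.07]
```

View pics/w18z.png

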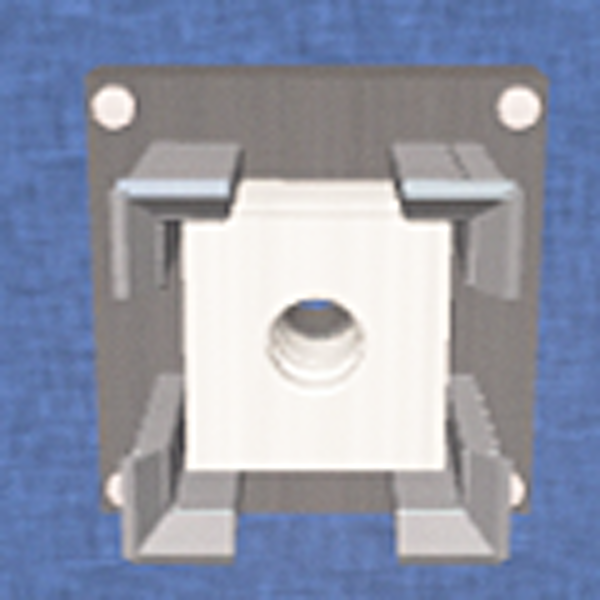

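View pics/top4.png

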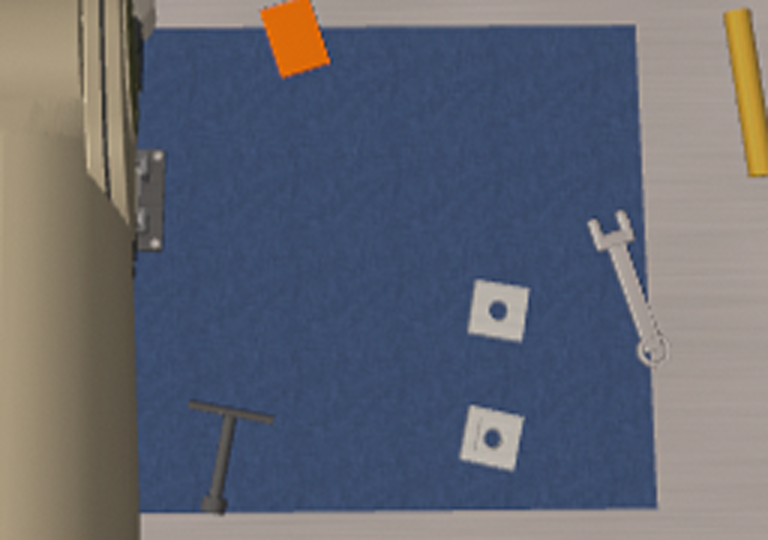

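```bash
python3 -m pendant '[{"translation":[-1.19,-3.95,-0.35],"angular":[0,0,-0.95],"hand":1},{"translation":[-1.19,-3.95,-0.35],"angular":[0,0,-0.95],"hand":1},{"translation":[-1.19,-3.95,-0.35],"angular":[0,0,-0.95],"hand":1},{"translation":[-1.19,-3.95,-0.35],"angular":[0,0,-0.95],"hand":1},{"translation":[-1.19,-3.95,-0.35],"angular":[0,0,-0.95],"hand":1},{"translation":[-1.19,-3.95,-0.35],"angular":[0,0,-0.95],"hand":1},{"translation":[-1.19,-3.95,-0.35],"angular":[0,0,-0.95],"hand":1},{"translation":[-1.19,-3.95,-0.35],"angular":[0,0,-0.95],"hand":1},{"translation":[-1.19,-3.95,-0.35],"angular":[0,0,-0.95],"hand":1},{"translation":[0,0,0],"angular":[0,0,0],"hand":1},{"translation":[0,0,0],"angular":[0,0,0],"hand":1},{"translation":[0,0,0],"angular":[0,0,0],"hand":1},{"translation":[0,0,0],"angular":[0,0,0],"hand":1}]' 40
python3 - <<'E'
from h import *
S();st,im=snap('wrist','w19')
for th in (190,205,215,225): meas(im,st,(165,256),.008,th=th)
E
```

```text
time: 34.2
ee_pos: [0.4949, -0.3012, 0.2034]
eef_rot: [0.544, 0.453, -0.543, 0.452]
ft_force: [1.0, 0.0, -0.4]
width: 0.0873
t 34.2 p [ 0.4949 -0.3012  0.2034] toolx [-0.     0.001 -1.   ] jaw [ 0.983 -0.181 -0.   ] yaw -10.46 w 0.0873 F [ 1.   0.  -0.4] q7 [-0.13  0.31  0.73  1.68 -0.22  1.24  0.46]
seed (165, 256) c [ 0.4953 -0.3062] yaw -11.09 sides [50.8 50.8 50.8 50.8]
seed (165, 256) c [ 0.495  -0.3061] yaw -10.47 sides [50.8 51.3 50.8 49.1]
seed (165, 256) c [ 0.4952 -0.3062] yaw -9.9 sides [50.8 49.9 50.8 49.7]
seed (165, 256) c [ 0.4953 -0.3062] yaw -9.89 sides [50.8 49.8 50.8 49.6]
```

View pics/w19.png

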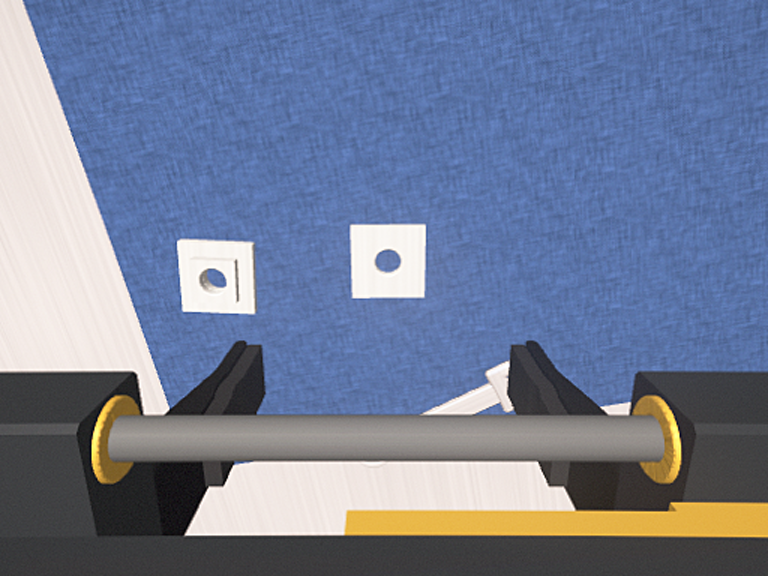

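```bash
python3 -m pendant '[{"translation":[0.1,-0.4,-3],"angular":[0,0,0.2],"hand":1},{"translation":[0,0,-4],"angular":[0,0,0],"hand":0.8},{"translation":[0,0,-4],"angular":[0,0,0],"hand":0.8},{"translation":[0,0,-3.5],"angular":[0,0,0],"hand":0.7},{"translation":[0,0,-2.2],"angular":[0,0,0],"hand":0.7},{"translation":[0,0,-0.8],"angular":[0,0,0],"hand":0.6},{"translation":[0,0,0],"angular":[0,0,0],"hand":0.6},{"translation":[0,0,0],"angular":[0,0,0],"hand":0.6},{"translation":[0,0,0],"angular":[0,0,0],"hand":-1},{"translation":[0,0,0],"angular":[0,0,0],"hand":-1},{"translation":[0,0,0],"angular":[0,0,0],"hand":-1},{"translation":[0,0,0],"angular":[0,0,0],"hand":-1},{"translation":[0,0,0],"angular":[0,0,0],"hand":-1},{"translation":[0,0,0],"angular":[0,0,0],"hand":-1}]' 40
python3 - <<'E'
from h import *
S();st,im=snap('wrist','w20');crop(im,115,285,195,325,'w20z',3.5)
E
```

```text
time: 35.65
ee_pos: [0.4956, -0.3067, 0.0293]
eef_rot: [0.543, 0.452, -0.543, 0.453]
ft_force: [-0.8, 1.8, 5.8]
width: 0.0491
t 35.65 p [ 0.4956 -0.3067  0.0293] toolx [ 0.001 -0.    -1.   ] jaw [ 0.984 -0.18   0.001] yaw -10.39 w 0.0491 F [-0.8  1.8  5.8] q7 [-0.03  0.53  0.63  1.82 -0.39  0.92  0.59]
```

View pics/w20z.png

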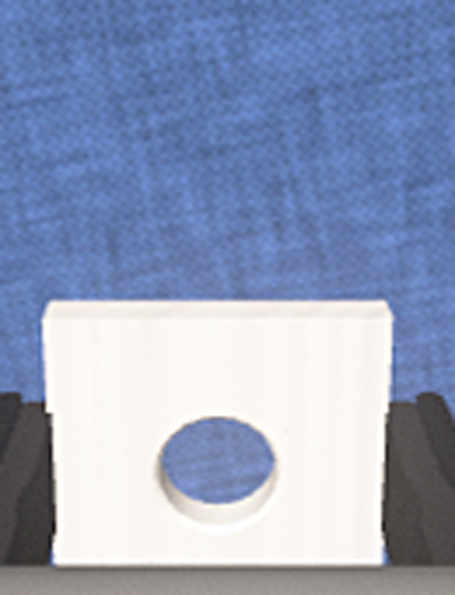

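```bash
python3 -m pendant '[{"translation":[0,0,1],"angular":[0,0,0],"hand":-1},{"translation":[0,0,3],"angular":[0,0,0],"hand":-1},{"translation":[0,0,4],"angular":[0,0,0],"hand":-1},{"translation":[0,0,4],"angular":[0,0,0],"hand":-1},{"translation":[0,0,4],"angular":[0,0,0],"hand":-1},{"translation":[1.18,4,0],"angular":[0,0,0.93],"hand":-1},{"translation":[1.18,4,0],"angular":[0,0,0.93],"hand":-1},{"translation":[1.18,4,0],"angular":[0,0,0.93],"hand":-1},{"translation":[1.18,4,0],"angular":[0,0,0.93],"hand":-1},{"translation":[1.18,4,0],"angular":[0,0,0.93],"hand":-1},{"translation":[1.18,4,0],"angular":[0,0,0.93],"hand":-1},{"translation":[1.18,4,0],"angular":[0,0,0.93],"hand":-1},{"translation":[1.18,4,0],"angular":[0,0,0.93],"hand":-1},{"translation":[1.18,4,0],"angular":[0,0,0.93],"hand":-1},{"translation":[0,0,0],"angular":[0,0,0],"hand":-1},{"translation":[0,0,0],"angular":[0,0,0],"hand":-1},{"translation":[0,0,0],"angular":[0,0,0],"hand":-1},{"translation":[0,0,0],"angular":[0,0,0],"hand":-1}]' 40
python3 - <<'E'
from h import *
S();st,im=snap('wrist','w21');crop(im,115,285,195,325,'w21z',4.5)
E
```

```text
time: 37.5
ee_pos: [0.6013, 0.0518, 0.1891]
eef_rot: [0.509, 0.49, -0.509, 0.491]
ft_force: [-0.0, -0.3, -1.0]
width: 0.0492
t 37.5 p [0.6013 0.0518 0.1891] toolx [ 0. -0. -1.] jaw [ 0.999 -0.038  0.   ] yaw -2.15 w 0.0492 F [-0.  -0.3 -1. ] q7 [-0.6   0.35  0.54  1.62 -0.19  1.22 -0.05]
```

View pics/w21z.png

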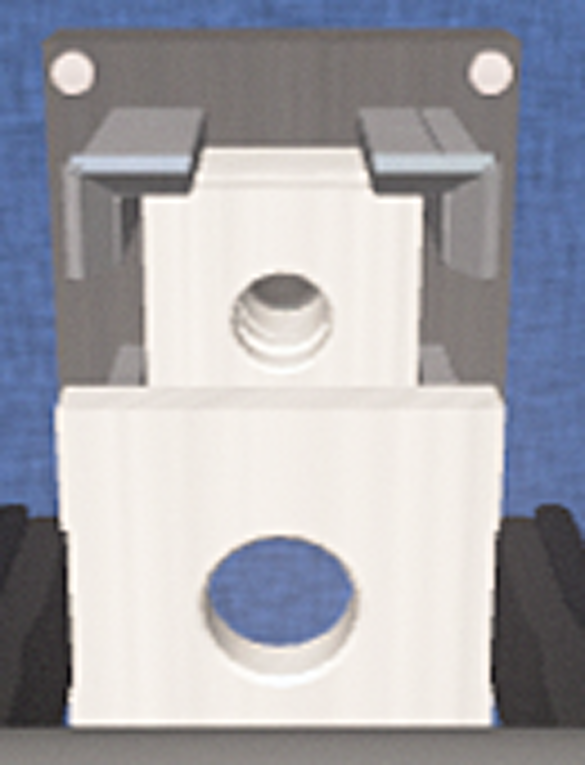

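```bash
python3 -m pendant '[{"translation":[-0.02,0.05,-2],"angular":[0,0,0.1],"hand":-1},{"translation":[0,0,-2],"angular":[0,0,0],"hand":-1},{"translation":[0,0,-1],"angular":[0,0,0],"hand":-1},{"translation":[0,0,-1],"angular":[0,0,0],"hand":-1},{"translation":[0,0,-1],"angular":[0,0,0],"hand":-1},{"translation":[0,0,-1],"angular":[0,0,0],"hand":-1},{"translation":[0,0,-0.9],"angular":[0,0,0],"hand":-1},{"translation":[0,0,-0.5],"angular":[0,0,0],"hand":-1},{"translation":[0,0,-0.3],"angular":[0,0,0],"hand":-1},{"translation":[0,0,-0.2],"angular":[0,0,0],"hand":-1},{"translation":[0,0,0],"angular":[0,0,0],"hand":-1},{"translation":[0,0,0],"angular":[0,0,0],"hand":-1}]' 40
```

```text
time: 38.75
ee_pos: [0.6015, 0.0539, 0.0901]
eef_rot: [0.508, 0.491, -0.508, 0.492]
ft_force: [0.2, 0.0, -0.9]
width: 0.0489
```

```bash
python3 -m pendant '[{"translation":[0,0,-0.1],"angular":[0,0,0],"hand":-1},{"translation":[0,0,0],"angular":[0,0,0],"hand":-1},{"translation":[0,0,0],"angular":[0,0,0],"hand":1},{"translation":[0,0,0],"angular":[0,0,0],"hand":1},{"translation":[0,0,0],"angular":[0,0,0],"hand":1},{"translation":[0,0,0],"angular":[0,0,0],"hand":1},{"translation":[0,0,2],"angular":[0,0,0],"hand":1},{"translation":[0,0,4],"angular":[0,0,0],"hand":1},{"translation":[0,0,4],"angular":[0,0,0],"hand":1},{"translation":[0,0,4],"angular":[0,0,0],"hand":1},{"translation":[0,0,1],"angular":[0,0,0],"hand":1},{"translation":[0,0,0],"angular":[0,0,0],"hand":1},{"translation":[0,0,0],"angular":[0,0,0],"hand":1}]' 40
python3 - <<'E'
from h import *
S();st,im=snap('wrist','w22');crop(im,105,225,195,315,'w22z',5);snap('top','top5',3,(120,300,180,436))
E
```

```text
time: 40.05
ee_pos: [0.6007, 0.054, 0.2374]
eef_rot: [-0.508, -0.492, 0.509, -0.491]
ft_force: [-0.7, 0.3, -0.2]
width: 0.0871
t 40.05 p [0.6007 0.054  0.2374] toolx [-0.001 -0.    -1.   ] jaw [ 0.999 -0.033 -0.001] yaw -1.91 w 0.0871 F [-0.7  0.3 -0.2] q7 [-0.61  0.31  0.55  1.56 -0.17  1.32 -0.07]
```

View pics/w22z.png

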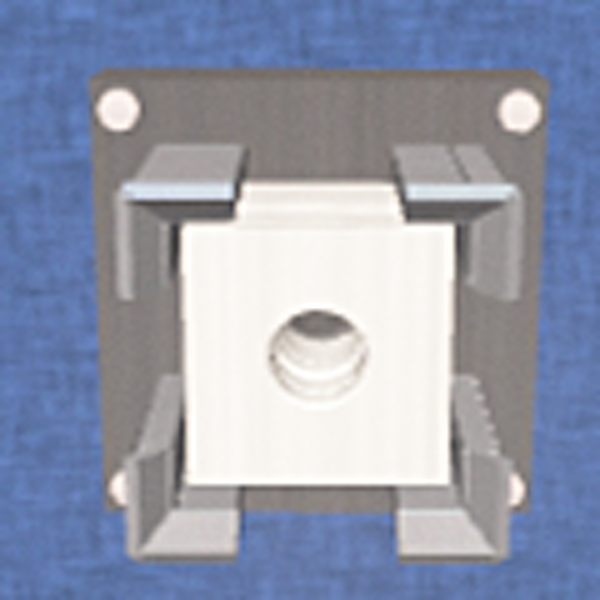

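View pics/top5.png

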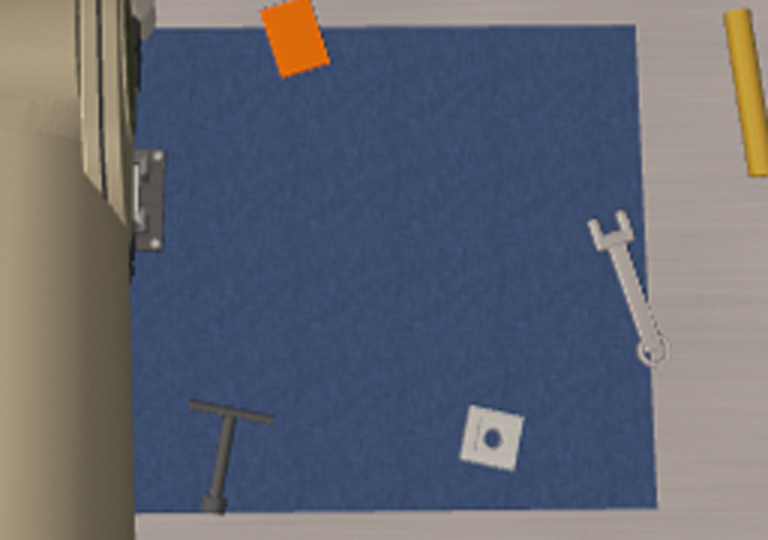

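```bash
python3 - <<'E'
from h import *
im,st=ld('w19');tf([279/1.5,213/1.5],.016,st)
for th in (205,225): meas(im,st,(279/1.5,216/1.5),.008,th=th,rad=32)
E
```

```text
[186. 142.] world [ 0.378  -0.2951  0.016 ] ty,tz mm [-115.92   15.28]
seed (186.0, 144.0) c [ 0.3771 -0.2958] yaw -12.93 sides [51.5 50.3 51.9 49.7]
seed (186.0, 144.0) c [ 0.377  -0.2958] yaw -13.05 sides [51.3 50.  51.3 49.6]
```

```bash
python3 -m pendant '[{"translation":[-2.23,-3.49,-0.35],"angular":[0,0,-1.1],"hand":1},{"translation":[-2.23,-3.49,-0.35],"angular":[0,0,-1.1],"hand":1},{"translation":[-2.23,-3.49,-0.35],"angular":[0,0,-1.1],"hand":1},{"translation":[-2.23,-3.49,-0.35],"angular":[0,0,-1.1],"hand":1},{"translation":[-2.23,-3.49,-0.35],"angular":[0,0,-1.1],"hand":1},{"translation":[-2.23,-3.49,-0.35],"angular":[0,0,-1.1],"hand":1},{"translation":[-2.23,-3.49,-0.35],"angular":[0,0,-1.1],"hand":1},{"translation":[-2.23,-3.49,-0.35],"angular":[0,0,-1.1],"hand":1},{"translation":[-2.23,-3.49,-0.35],"angular":[0,0,-1.1],"hand":1},{"translation":[-2.23,-3.49,-0.35],"angular":[0,0,-1.1],"hand":1},{"translation":[0,0,0],"angular":[0,0,0],"hand":1},{"translation":[0,0,0],"angular":[0,0,0],"hand":1},{"translation":[0,0,0],"angular":[0,0,0],"hand":1},{"translation":[0,0,0],"angular":[0,0,0],"hand":1}]' 40
python3 - <<'E'
from h import *
S();st,im=snap('wrist','w23')
for th in (190,205,215,225): meas(im,st,(165,256),.008,th=th)
E
```

```text
time: 41.55
ee_pos: [0.379, -0.294, 0.2035]
eef_rot: [-0.552, -0.441, 0.553, -0.441]
ft_force: [-0.5, -0.4, -0.9]
width: 0.0871
t 41.55 p [ 0.379  -0.294   0.2035] toolx [-0.001  0.    -1.   ] jaw [ 0.975 -0.221 -0.001] yaw -12.79 w 0.0871 F [-0.5 -0.4 -0.9] q7 [-0.28  0.02  0.86  1.93 -0.01  1.2   0.37]
seed (165, 256) c [ 0.3774 -0.296 ] yaw -12.85 sides [51.6 51.2 51.6 49. ]
seed (165, 256) c [ 0.3771 -0.2964] yaw -13.47 sides [50.6 49.6 50.6 49.5]
seed (165, 256) c [ 0.3771 -0.2964] yaw -12.25 sides [50.6 48.6 50.6 48.6]
seed (165, 256) c [ 0.4523 -0.0176] yaw nan sides [0. 0. 0. 0.]h.py:39: RuntimeWarning: invalid value encountered in divide
  a=np.angle(np.sum(((s[:,0]+1j*s[:,1])/np.hypot(*s.T))**4))/4
```

View pics/w23.png

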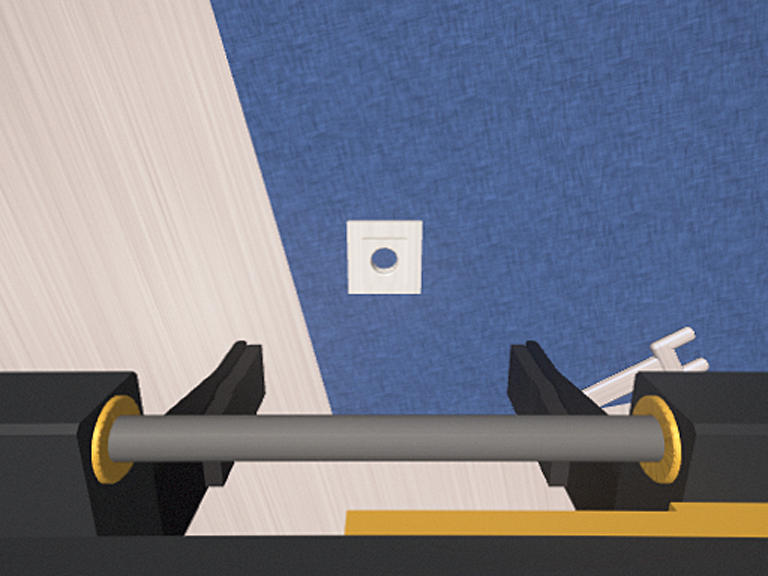

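```bash
python3 -m pendant '[{"translation":[-0.05,-0.15,-3],"angular":[0,0,0],"hand":1},{"translation":[0,0,-4],"angular":[0,0,0],"hand":0.8},{"translation":[0,0,-4],"angular":[0,0,0],"hand":0.8},{"translation":[0,0,-3.5],"angular":[0,0,0],"hand":0.7},{"translation":[0,0,-2.2],"angular":[0,0,0],"hand":0.7},{"translation":[0,0,-0.7],"angular":[0,0,0],"hand":0.6},{"translation":[0,0,0],"angular":[0,0,0],"hand":0.6},{"translation":[0,0,0],"angular":[0,0,0],"hand":0.6},{"translation":[0,0,0],"angular":[0,0,0],"hand":-1},{"translation":[0,0,0],"angular":[0,0,0],"hand":-1},{"translation":[0,0,0],"angular":[0,0,0],"hand":-1},{"translation":[0,0,0],"angular":[0,0,0],"hand":-1},{"translation":[0,0,0],"angular":[0,0,0],"hand":-1},{"translation":[0,0,0],"angular":[0,0,0],"hand":-1}]' 40
python3 - <<'E'
from h import *
S();st,im=snap('wrist','w24');crop(im,115,285,195,325,'w24z',3.5)
E
```

```text
time: 43.0
ee_pos: [0.3781, -0.2967, 0.0302]
eef_rot: [0.553, 0.44, -0.553, 0.441]
ft_force: [0.1, 1.9, 7.7]
width: 0.0486
t 43.0 p [ 0.3781 -0.2967  0.0302] toolx [ 0.001  0.    -1.   ] jaw [ 0.975 -0.224  0.001] yaw -12.92 w 0.0486 F [0.1 1.9 7.7] q7 [-0.13  0.35  0.8   2.08 -0.34  0.84  0.64]
```

View pics/w24z.png

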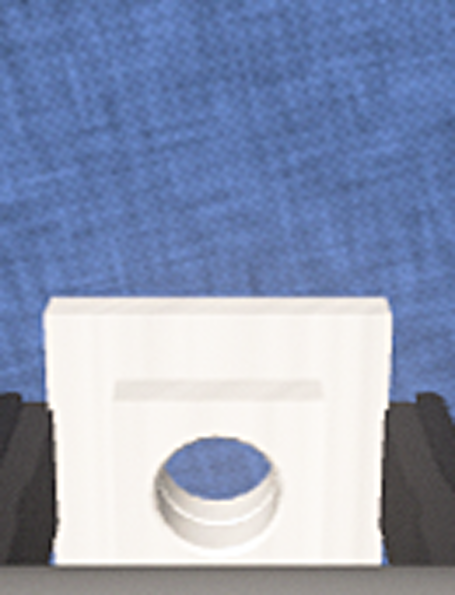

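```bash
python3 -m pendant '[{"translation":[0,0,1],"angular":[0,0,0],"hand":-1},{"translation":[0,0,3],"angular":[0,0,0],"hand":-1},{"translation":[0,0,4],"angular":[0,0,0],"hand":-1},{"translation":[0,0,4],"angular":[0,0,0],"hand":-1},{"translation":[0,0,4],"angular":[0,0,0],"hand":-1},{"translation":[2.23,3.5,0],"angular":[0,0,1.09],"hand":-1},{"translation":[2.23,3.5,0],"angular":[0,0,1.09],"hand":-1},{"translation":[2.23,3.5,0],"angular":[0,0,1.09],"hand":-1},{"translation":[2.23,3.5,0],"angular":[0,0,1.09],"hand":-1},{"translation":[2.23,3.5,0],"angular":[0,0,1.09],"hand":-1},{"translation":[2.23,3.5,0],"angular":[0,0,1.09],"hand":-1},{"translation":[2.23,3.5,0],"angular":[0,0,1.09],"hand":-1},{"translation":[2.23,3.5,0],"angular":[0,0,1.09],"hand":-1},{"translation":[2.23,3.5,0],"angular":[0,0,1.09],"hand":-1},{"translation":[2.23,3.5,0],"angular":[0,0,1.09],"hand":-1},{"translation":[0,0,0],"angular":[0,0,0],"hand":-1},{"translation":[0,0,0],"angular":[0,0,0],"hand":-1},{"translation":[0,0,0],"angular":[0,0,0],"hand":-1},{"translation":[0,0,0],"angular":[0,0,0],"hand":-1}]' 40
python3 - <<'E'
from h import *
S();st,im=snap('wrist','w25');crop(im,115,285,195,325,'w25z',4.5)
E
```

```text
time: 44.95
ee_pos: [0.6004, 0.0519, 0.1902]
eef_rot: [0.509, 0.49, -0.509, 0.491]
ft_force: [-0.3, -0.4, -1.0]
width: 0.0486
t 44.95 p [0.6004 0.0519 0.1902] toolx [ 0. -0. -1.] jaw [ 0.999 -0.037  0.   ] yaw -2.14 w 0.0486 F [-0.3 -0.4 -1. ] q7 [-0.65  0.36  0.6   1.63 -0.21  1.22 -0.04]
```

View pics/w25z.png

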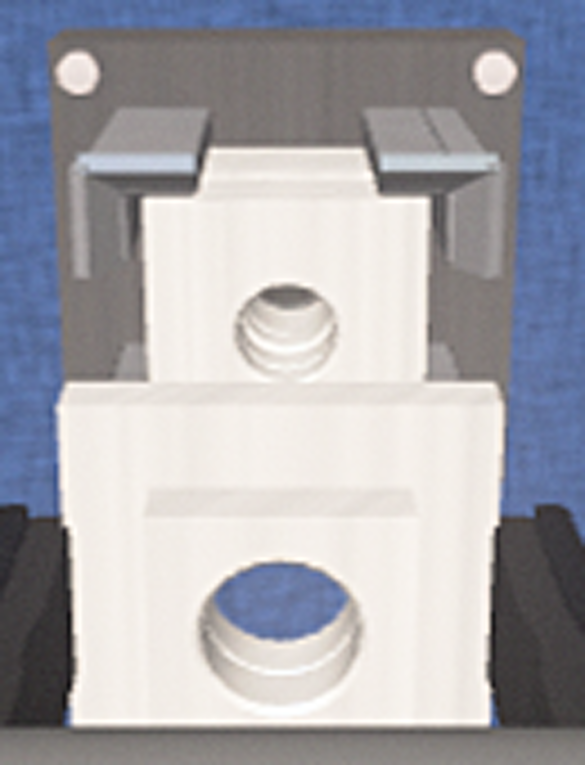

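```bash
python3 -m pendant '[{"translation":[0.05,0,-2],"angular":[0,0,0.1],"hand":-1},{"translation":[0,0,-2],"angular":[0,0,0],"hand":-1},{"translation":[0,0,-1],"angular":[0,0,0],"hand":-1},{"translation":[0,0,-1],"angular":[0,0,0],"hand":-1},{"translation":[0,0,-1],"angular":[0,0,0],"hand":-1},{"translation":[0,0,-0.7],"angular":[0,0,0],"hand":-1},{"translation":[0,0,-0.5],"angular":[0,0,0],"hand":-1},{"translation":[0,0,-0.5],"angular":[0,0,0],"hand":-1},{"translation":[0,0,-0.2],"angular":[0,0,0],"hand":-1},{"translation":[0,0,-0.2],"angular":[0,0,0],"hand":-1},{"translation":[0,0,0],"angular":[0,0,0],"hand":-1},{"translation":[0,0,0],"angular":[0,0,0],"hand":-1}]' 40
```

```text
time: 46.2
ee_pos: [0.6014, 0.0534, 0.099]
eef_rot: [0.508, 0.491, -0.508, 0.492]
ft_force: [-0.3, -0.3, -0.6]
width: 0.0488
```

```bash
python3 -m pendant '[{"translation":[0,0,-0.09],"angular":[0,0,0],"hand":-1},{"translation":[0,0,0],"angular":[0,0,0],"hand":-1},{"translation":[0,0,0],"angular":[0,0,0],"hand":1},{"translation":[0,0,0],"angular":[0,0,0],"hand":1},{"translation":[0,0,0],"angular":[0,0,0],"hand":1},{"translation":[0,0,0],"angular":[0,0,0],"hand":1},{"translation":[0,0,2],"angular":[0,0,0],"hand":1},{"translation":[0,0,4],"angular":[0,0,0],"hand":1},{"translation":[0,0,4],"angular":[0,0,0],"hand":1},{"translation":[0,0,4],"angular":[0,0,0],"hand":1},{"translation":[0,0,0],"angular":[0,0,0],"hand":1},{"translation":[0,0,0],"angular":[0,0,0],"hand":1},{"translation":[0,0,0],"angular":[0,0,0],"hand":1}]' 40
python3 - <<'E'
from h import *
S();st,im=snap('wrist','w26');crop(im,105,235,195,315,'w26z',4.5)
E
```

```text
time: 47.5
ee_pos: [0.6007, 0.0534, 0.2367]
eef_rot: [-0.508, -0.492, 0.509, -0.491]
ft_force: [-0.5, 0.2, -0.4]
width: 0.087
t 47.5 p [0.6007 0.0534 0.2367] toolx [-0.002 -0.    -1.   ] jaw [ 0.999 -0.033 -0.002] yaw -1.91 w 0.087 F [-0.5  0.2 -0.4] q7 [-0.66  0.32  0.62  1.57 -0.19  1.32 -0.05]
```

View pics/w26z.png

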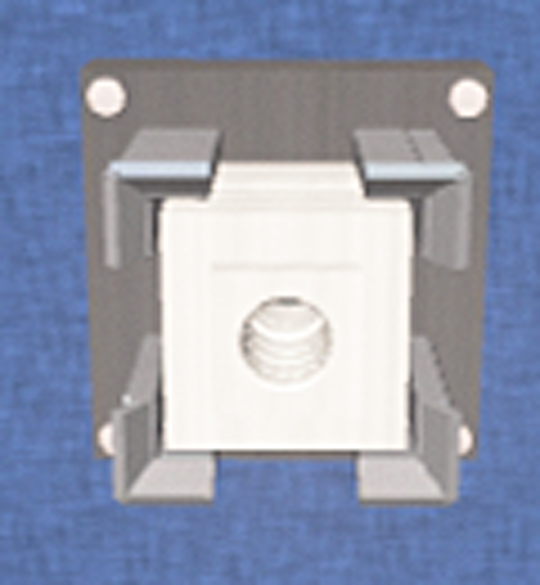

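```bash
python3 -m pendant '[{"translation":[-0.7,3.6,0],"angular":[0,0,-6.58],"hand":1},{"translation":[-0.7,3.6,0],"angular":[0,0,-6.58],"hand":1},{"translation":[-0.7,3.6,0],"angular":[0,0,-6.58],"hand":1},{"translation":[-0.7,3.6,0],"angular":[0,0,-6.58],"hand":1},{"translation":[-0.7,3.6,0],"angular":[0,0,-6.58],"hand":1},{"translation":[-0.7,3.6,0],"angular":[0,0,-6.58],"hand":1},{"translation":[-0.7,3.6,0],"angular":[0,0,-6.58],"hand":1},{"translation":[-0.7,3.6,0],"angular":[0,0,-6.58],"hand":1},{"translation":[0,0,0],"angular":[0,0,0],"hand":1},{"translation":[0,0,0],"angular":[0,0,0],"hand":1},{"translation":[0,0,0],"angular":[0,0,0],"hand":1},{"translation":[0,0,0],"angular":[0,0,0],"hand":1}]' 40
python3 - <<'E'
from h import *
S();st,im=snap('wrist','w27')
E
```

```text
time: 48.75
ee_pos: [0.5458, 0.3398, 0.2377]
eef_rot: [-0.674, -0.215, 0.674, -0.215]
ft_force: [-0.7, -0.3, 0.8]
width: 0.0872
t 48.75 p [0.5458 0.3398 0.2377] toolx [-0.    -0.001 -1.   ] jaw [ 0.579 -0.816  0.   ] yaw -54.65 w 0.0872 F [-0.7 -0.3  0.8] q7 [-1.1   0.42  0.64  1.45 -0.26  1.35 -1.4 ]
```

View pics/w27.png

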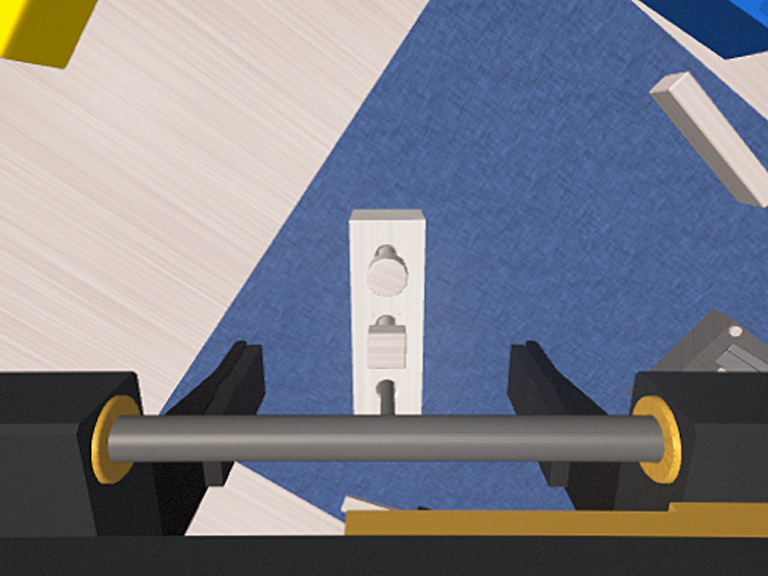

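```bash
python3 - <<'E'
from h import *
im,st=ld('w27');crop(im,130,285,215,300,'w27z',5)
E
```

```text
(no output)
```

View pics/w27z.png

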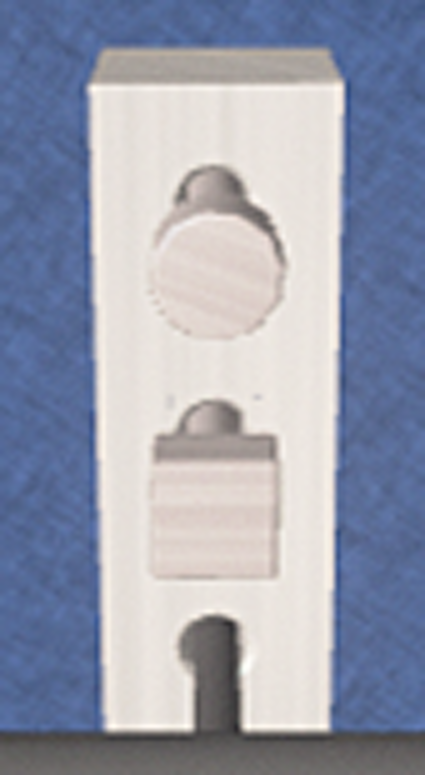

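```bash
python3 - <<'E'
from h import *
im,st=ld('w27')
q=lambda x,y:[130+y/5-.4,215+x/5-.4]
tf(q(218.5,275.5),.096,st,'pin')
a,_=tf(q(153,275.5),.096,st);b,_=tf(q(285,275.5),.096,st);print(np.linalg.norm(a-b))
P=[tf(q(*c),.086,st,'plug')[0] for c in [(152,462),(279,462),(277,578),(149,577)]];print(sq(P))
E
```

```text
pin [184.7 258.3] world [0.546  0.3388 0.096 ] ty,tz mm [0.8  0.36]
 [184.7 245.2] world [0.5394 0.3481 0.096 ] ty,tz mm [-10.58   0.35]
 [184.7 271.6] world [0.5526 0.3294 0.096 ] ty,tz mm [12.35  0.37]
0.022925993288193537
plug [222. 245.] world [0.5068 0.3262 0.086 ] ty,tz mm [-11.54  39.58]
plug [222.  270.4] world [0.5205 0.3069 0.086 ] ty,tz mm [12.12 39.6 ]
plug [245.2 270. ] world [0.501  0.2932 0.086 ] ty,tz mm [12.   63.47]
plug [245.  244.4] world [0.4871 0.3132 0.086 ] ty,tz mm [-12.38  63.24]
(array([0.50384051, 0.30987967]), np.float64(34.616709719661955), array([0.02366105, 0.023871  , 0.02438132, 0.02367332]))
```

```bash
python3 -m pendant '[{"translation":[0.12,-0.25,-2],"angular":[0,0,0],"hand":1},{"translation":[0,0,-4],"angular":[0,0,0],"hand":1},{"translation":[0,0,-4],"angular":[0,0,0],"hand":0.6},{"translation":[0,0,-2],"angular":[0,0,0],"hand":0.3},{"translation":[0,0,-0.9],"angular":[0,0,0],"hand":0.1},{"translation":[0,0,0],"angular":[0,0,0],"hand":0},{"translation":[0,0,0],"angular":[0,0,0],"hand":0},{"translation":[0,0,0],"angular":[0,0,0],"hand":0}]' 40
python3 - <<'E'
from h import *
S();st,im=snap('wrist','w28');crop(im,150,285,195,320,'w28z',4.5)
E
```

```text
time: 49.6
ee_pos: [0.5474, 0.3392, 0.1106]
eef_rot: [0.674, 0.215, -0.673, 0.215]
ft_force: [0.4, -0.4, 1.0]
width: 0.0481
t 49.6 p [0.5474 0.3392 0.1106] toolx [ 0.002  0.002 -1.   ] jaw [ 0.58  -0.815 -0.   ] yaw -54.57 w 0.0481 F [ 0.4 -0.4  1. ] q7 [-1.07  0.53  0.6   1.59 -0.32  1.12 -1.35]
```

View pics/w28z.png

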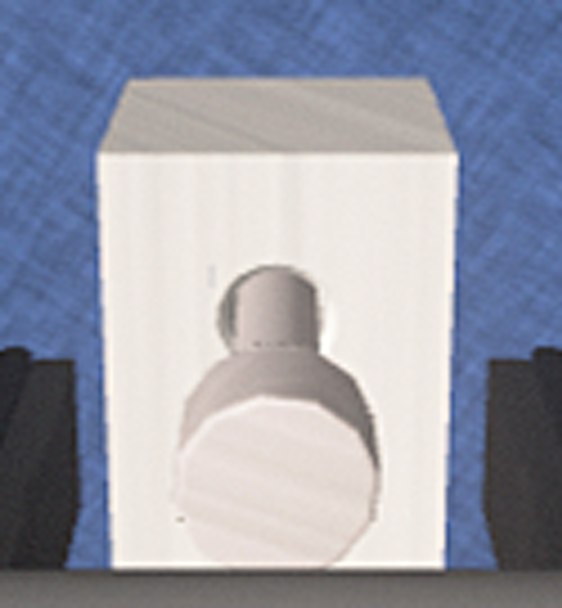

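```bash
python3 - <<'E'
from h import *
im,st=ld('w28');q=lambda x,y:[150+y/4.5-.4,195+x/4.5-.4]
tf(q(277,397),.096,st);tf(q(178,485),.096,st);tf(q(377,485),.096,st)
S()
E
```

```text
[237.8 256.2] world [0.555  0.3455 0.096 ] ty,tz mm [-0.74 -9.88]
 [257.4 234.2] world [0.5397 0.3484 0.096 ] ty,tz mm [-11.92   0.97]
 [257.4 278.4] world [0.5527 0.3301 0.096 ] ty,tz mm [10.51  0.99]
t 49.65 p [0.5472 0.3392 0.1104] toolx [ 0.002  0.001 -1.   ] jaw [ 0.58  -0.815 -0.   ] yaw -54.56 w 0.0464 F [ 0.4  0.9 -0.4] q7 [-1.07  0.53  0.6   1.59 -0.32  1.12 -1.35]
```

```bash
python3 -m pendant '[{"translation":[-0.1,0,0],"angular":[0,0,0],"hand":0},{"translation":[0,0,0],"angular":[0,0,0],"hand":0},{"translation":[0,0,0],"angular":[0,0,0],"hand":-1},{"translation":[0,0,0],"angular":[0,0,0],"hand":-1},{"translation":[0,0,0],"angular":[0,0,0],"hand":-1},{"translation":[0,0,0],"angular":[0,0,0],"hand":-1},{"translation":[0,0,0],"angular":[0,0,0],"hand":-1},{"translation":[0,0,0],"angular":[0,0,0],"hand":-1}]' 50
python3 - <<'E'
from h import *
S();st,im=snap('wrist','w29');crop(im,150,285,195,320,'w29z',4.5)
E
```

```text
time: 50.45
ee_pos: [0.5455, 0.3388, 0.1089]
eef_rot: [0.674, 0.215, -0.674, 0.215]
ft_force: [0.1, -0.2, 0.6]
width: 0.0224
t 50.45 p [0.5455 0.3388 0.1089] toolx [ 0. -0. -1.] jaw [ 0.58  -0.815  0.   ] yaw -54.56 w 0.0224 F [ 0.1 -0.2  0.6] q7 [-1.07  0.53  0.6   1.6  -0.32  1.11 -1.35]
```

View pics/w29z.png

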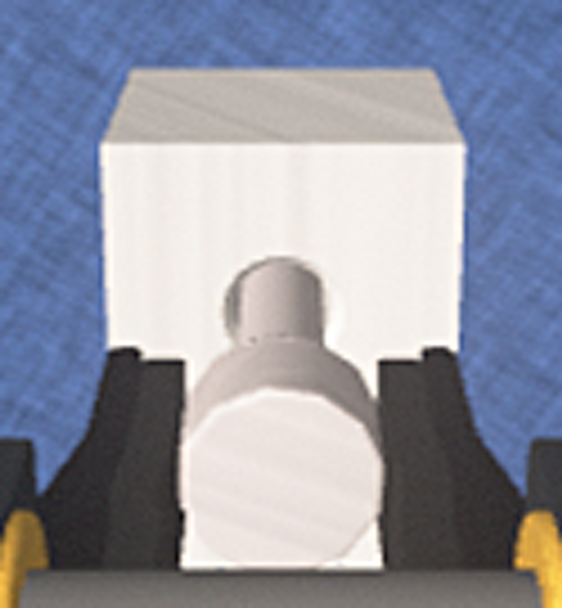

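```bash
python3 -m pendant '[{"translation":[0,0,1],"angular":[0,0,0],"hand":-1},{"translation":[0,0,2],"angular":[0,0,0],"hand":-1},{"translation":[0,0,3],"angular":[0,0,0],"hand":-1},{"translation":[0,0,4],"angular":[0,0,0],"hand":-1},{"translation":[0,0,4],"angular":[0,0,0],"hand":-1},{"translation":[0.7,-3.56,0],"angular":[0,0,6.57],"hand":-1},{"translation":[0.7,-3.56,0],"angular":[0,0,6.57],"hand":-1},{"translation":[0.7,-3.56,0],"angular":[0,0,6.57],"hand":-1},{"translation":[0.7,-3.56,0],"angular":[0,0,6.57],"hand":-1},{"translation":[0.7,-3.56,0],"angular":[0,0,6.57],"hand":-1},{"translation":[0.7,-3.56,0],"angular":[0,0,6.57],"hand":-1},{"translation":[0.7,-3.56,0],"angular":[0,0,6.57],"hand":-1},{"translation":[0.7,-3.56,0],"angular":[0,0,6.57],"hand":-1},{"translation":[0,0,0],"angular":[0,0,0],"hand":-1},{"translation":[0,0,0],"angular":[0,0,0],"hand":-1},{"translation":[0,0,0],"angular":[0,0,0],"hand":-1},{"translation":[0,0,0],"angular":[0,0,0],"hand":-1},{"translation":[0,0,0],"angular":[0,0,0],"hand":-1}]' 50
python3 - <<'E'
from h import *
S();st,im=snap('wrist','w30');crop(im,115,285,195,325,'w30z',4.5)
E
```

```text
time: 52.3
ee_pos: [0.6014, 0.0552, 0.2489]
eef_rot: [0.508, 0.492, -0.508, 0.491]
ft_force: [-0.2, 0.7, -1.4]
width: 0.0225
t 52.3 p [0.6014 0.0552 0.2489] toolx [-0.  0. -1.] jaw [ 0.999 -0.034 -0.   ] yaw -1.92 w 0.0225 F [-0.2  0.7 -1.4] q7 [-0.66  0.32  0.62  1.55 -0.19  1.34 -0.06]
```

View pics/w30z.png

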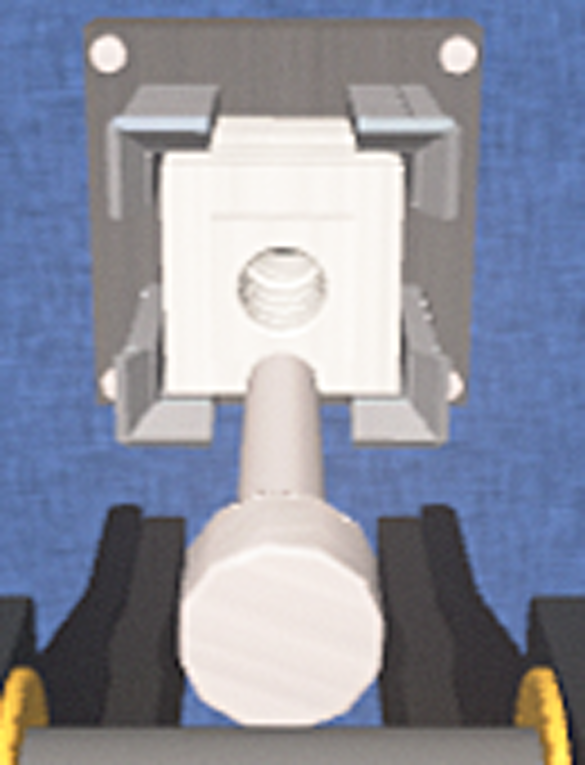

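```bash
python3 - <<'E'
from h import *
im,st=ld('w30');q=lambda x,y:[115+y/4.5-.4,195+x/4.5-.4]
tf(q(282.5,289.5),.084,st,'caphole')
tf(q(108,54),.029,st,'bolt');tf(q(459,55),.029,st,'bolt')
tf(q(87,26),.026,st,'edge');tf(q(481,28),.026,st,'edge')
zf=st['ee_pos'][2]-.1029
tf(q(283.5,386),zf,st,'foot');tf(q(283.5,355),zf,st,'foot edge')
zt=zf+.090
tf(q(282,545),zt,st,'headtop edge');tf(q(180,632),zt,st);tf(q(383,632),zt,st)
E
```

```text
caphole [178.9 257.4] world [0.6018 0.0536 0.084 ] ty,tz mm [0.53 1.67]
bolt [126.6 218.6] world [0.5625 0.0968 0.029 ] ty,tz mm [-40.24 -40.22]
bolt [126.8 296.6] world [0.6446 0.0938 0.029 ] ty,tz mm [ 41.95 -39.92]
edge [120.4 213.9] world [0.5576 0.1031 0.026 ] ty,tz mm [-45.28 -46.36]
edge [120.8 301.5] world [0.6501 0.0995 0.026 ] ty,tz mm [ 47.24 -45.82]
foot [200.4 257.6] world [0.6019 0.054  0.146 ] ty,tz mm [0.63 1.25]
foot edge [193.5 257.6] world [0.6021 0.0595 0.146 ] ty,tz mm [ 0.63 -4.25]
headtop edge [235.7 257.3] world [0.6021 0.067  0.236 ] ty,tz mm [  0.31 -11.8 ]
 [255.  234.6] world [0.5904 0.0568 0.236 ] ty,tz mm [-11.05  -1.22]
 [255.  279.7] world [0.6129 0.0561 0.236 ] ty,tz mm [11.54 -1.2 ]
```

```bash
python3 -m pendant '[{"translation":[0.03,0.06,-2],"angular":[0,0,0],"hand":-1},{"translation":[0,0,-2],"angular":[0,0,0],"hand":-1},{"translation":[0,0,-1.3],"angular":[0,0,0],"hand":-1},{"translation":[0,0,0],"angular":[0,0,0],"hand":-1},{"translation":[0,0,0],"angular":[0,0,0],"hand":-1},{"translation":[0,0,0],"angular":[0,0,0],"hand":-1},{"translation":[0,0,0],"angular":[0,0,0],"hand":-1}]' 50
python3 - <<'E'
from h import *
S();st,im=snap('wrist','w31');crop(im,115,285,195,325,'w31z',4.5)
E
```

```text
time: 53.05
ee_pos: [0.6022, 0.0547, 0.1968]
eef_rot: [0.509, 0.491, -0.508, 0.491]
ft_force: [-0.2, -0.1, -0.8]
width: 0.0227
t 53.05 p [0.6022 0.0547 0.1968] toolx [ 0.001  0.    -1.   ] jaw [ 0.999 -0.035  0.001] yaw -2.01 w 0.0227 F [-0.2 -0.1 -0.8] q7 [-0.65  0.35  0.61  1.62 -0.21  1.24 -0.04]
```

View pics/w31z.png

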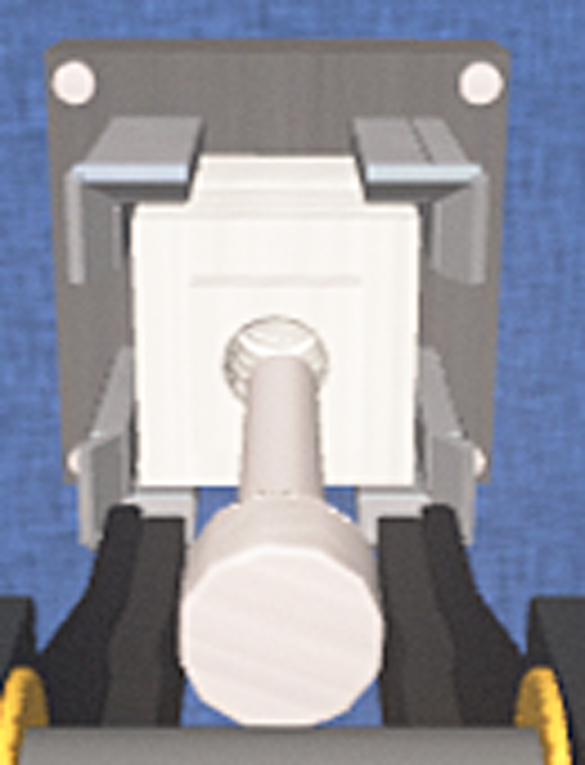

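```bash
python3 - <<'E'
from h import *
im,st=ld('w31');q=lambda x,y:[115+y/4.5-.4,195+x/4.5-.4]
tf(q(275.5,364),.084,st,'caphole')
tf(q(73,82),.029,st,'bolt');tf(q(481,82),.029,st,'bolt')
tf(q(48,53),.026,st,'edge');tf(q(510,54),.026,st,'edge')
zf=st['ee_pos'][2]-.1029
tf(q(284,357),zf,st,'foot edge');tf(q(284,388),zf,st,'foot c')
S()
E
```

```text
caphole [195.5 255.8] world [0.6016 0.0541 0.084 ] ty,tz mm [-0.75  0.63]
bolt [132.8 210.8] world [0.5623 0.097  0.029 ] ty,tz mm [-41.58 -40.87]
bolt [132.8 301.5] world [0.6444 0.0941 0.029 ] ty,tz mm [ 40.5  -40.79]
edge [126.4 205.3] world [0.5573 0.1026 0.026 ] ty,tz mm [-46.78 -46.28]
edge [126.6 307.9] world [0.6506 0.0991 0.026 ] ty,tz mm [ 46.53 -45.99]
foot edge [193.9 257.7] world [0.6032 0.0586 0.0939] ty,tz mm [ 0.72 -3.9 ]
foot c [200.8 257.7] world [0.603  0.0531 0.0939] ty,tz mm [0.71 1.61]
t 53.1 p [0.6021 0.0547 0.1967] toolx [ 0.001  0.    -1.   ] jaw [ 0.999 -0.035  0.001] yaw -2.0 w 0.0225 F [ 0.  -0.2 -0. ] q7 [-0.65  0.35  0.61  1.62 -0.21  1.24 -0.04]
```

```bash
python3 -m pendant '[{"translation":[-0.09,0.03,0],"angular":[0,0,0],"hand":-1},{"translation":[0,0,-0.5],"angular":[0,0,0],"hand":-1},{"translation":[0,0,-0.5],"angular":[0,0,0],"hand":-1},{"translation":[0,0,-0.5],"angular":[0,0,0],"hand":-1},{"translation":[0,0,-0.5],"angular":[0,0,0],"hand":-1},{"translation":[0,0,0],"angular":[0,0,0],"hand":-1},{"translation":[0,0,0],"angular":[0,0,0],"hand":-1}]' 50
python3 - <<'E'
from h import *
S();st,im=snap('wrist','w32');crop(im,115,285,195,325,'w32z',4.5)
E
```

```text
time: 53.8
ee_pos: [0.6008, 0.0549, 0.1757]
eef_rot: [-0.509, -0.491, 0.509, -0.491]
ft_force: [0.5, 0.1, -1.1]
width: 0.0226
t 53.8 p [0.6008 0.0549 0.1757] toolx [-0. -0. -1.] jaw [ 0.999 -0.035 -0.   ] yaw -2.0 w 0.0226 F [ 0.5  0.1 -1.1] q7 [-0.65  0.37  0.6   1.64 -0.22  1.2  -0.03]
```

View pics/w32z.png

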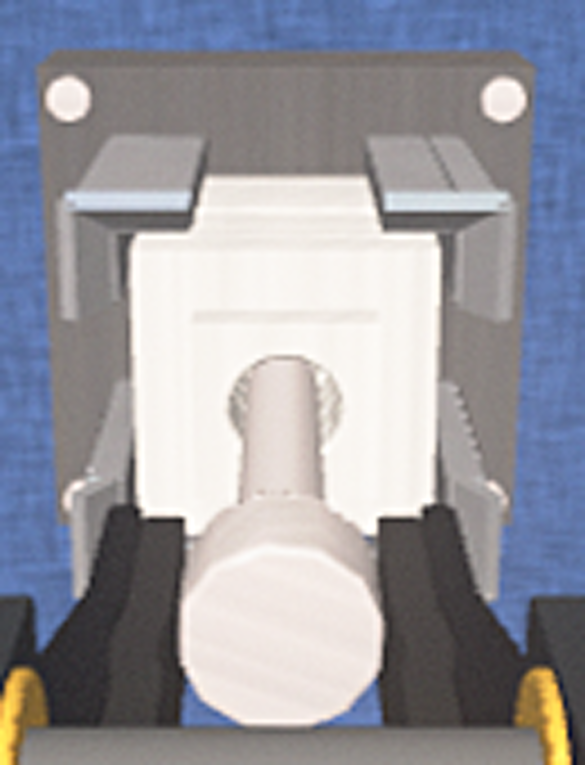

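```bash
python3 -m pendant '[{"translation":[0,0,-0.6],"angular":[0,0,0],"hand":-1},{"translation":[0,0,-0.6],"angular":[0,0,0],"hand":-1},{"translation":[0,0,-0.6],"angular":[0,0,0],"hand":-1},{"translation":[0,0,-0.6],"angular":[0,0,0],"hand":-1},{"translation":[0,0,-0.6],"angular":[0,0,0],"hand":-1},{"translation":[0,0,-0.6],"angular":[0,0,0],"hand":-1},{"translation":[0,0,0],"angular":[0,0,0],"hand":-1},{"translation":[0,0,0],"angular":[0,0,0],"hand":-1}]' 50
python3 - <<'E'
from h import *
S();st,im=snap('wrist','w33');crop(im,115,285,195,325,'w33z',4.5)
E
```

```text
time: 54.65
ee_pos: [0.6009, 0.0549, 0.1398]
eef_rot: [-0.509, -0.491, 0.509, -0.491]
ft_force: [-0.4, -0.5, -1.4]
width: 0.0224
t 54.65 p [0.6009 0.0549 0.1398] toolx [-0. -0. -1.] jaw [ 0.999 -0.035 -0.   ] yaw -2.0 w 0.0224 F [-0.4 -0.5 -1.4] q7 [-0.64  0.41  0.59  1.68 -0.25  1.13 -0.01]
```

View pics/w33z.png

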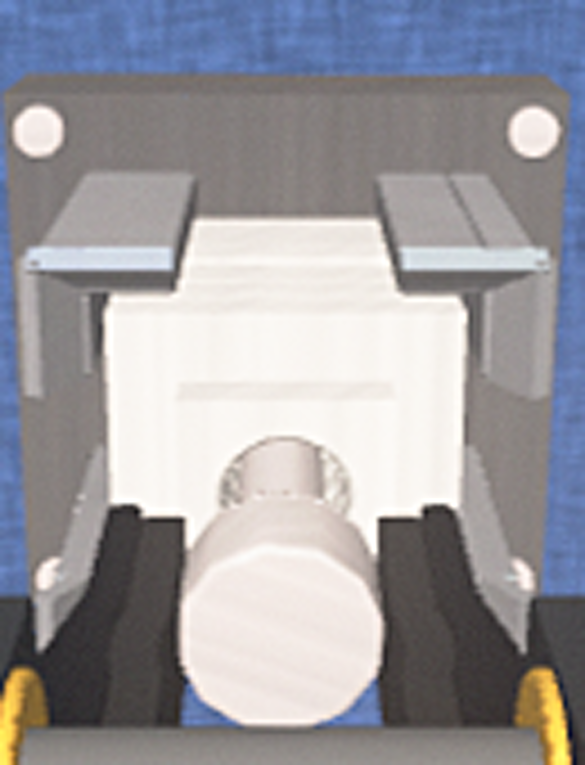

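```bash
python3 -m pendant '[{"translation":[0,0,-0.4],"angular":[0,0,0],"hand":-1},{"translation":[0,0,-0.4],"angular":[0,0,0],"hand":-1},{"translation":[0,0,-0.3],"angular":[0,0,0],"hand":-1},{"translation":[0,0,-0.2],"angular":[0,0,0],"hand":-1},{"translation":[0,0,0],"angular":[0,0,0],"hand":-1},{"translation":[0,0,0],"angular":[0,0,0],"hand":-1}]' 50
```

```text
time: 55.3
ee_pos: [0.6009, 0.0549, 0.1269]
eef_rot: [0.509, 0.491, -0.509, 0.491]
ft_force: [0.4, -0.6, -0.2]
width: 0.0228
```

```bash
python3 -m pendant '[{"translation":[0,0,-0.4],"angular":[0,0,0],"hand":-1},{"translation":[0,0,-0.4],"angular":[0,0,0],"hand":-1},{"translation":[0,0,-0.3],"angular":[0,0,0],"hand":-1},{"translation":[0,0,-0.2],"angular":[0,0,0],"hand":-1},{"translation":[0,0,0],"angular":[0,0,0],"hand":-1},{"translation":[0,0,0],"angular":[0,0,0],"hand":-1}]' 50
```

```text
time: 55.9
ee_pos: [0.6009, 0.0549, 0.1139]
eef_rot: [0.509, 0.491, -0.509, 0.491]
ft_force: [-0.1, -0.4, -0.7]
width: 0.0226
```

```bash
python3 -m pendant '[{"translation":[0,0,-0.1],"angular":[0,0,0],"hand":-1},{"translation":[0,0,0],"angular":[0,0,0],"hand":-1},{"translation":[0,0,0],"angular":[0,0,0],"hand":-1}]' 50
python3 -m pendant '[{"translation":[0,0,0],"angular":[0,0,0],"hand":0.3},{"translation":[0,0,0],"angular":[0,0,0],"hand":0.3},{"translation":[0,0,0],"angular":[0,0,0],"hand":0.3},{"translation":[0,0,0],"angular":[0,0,0],"hand":0.3},{"translation":[0,0,2],"angular":[0,0,0],"hand":0.3},{"translation":[0,0,4],"angular":[0,0,0],"hand":1},{"translation":[0,0,4],"angular":[0,0,0],"hand":1},{"translation":[0,0,3],"angular":[0,0,0],"hand":1},{"translation":[0,0,0],"angular":[0,0,0],"hand":1},{"translation":[0,0,0],"angular":[0,0,0],"hand":1},{"translation":[0,0,0],"angular":[0,0,0],"hand":1}]' 50
python3 - <<'E'
from h import *
S();st,im=snap('wrist','w34');crop(im,105,285,175,335,'w34z',4)
snap('scene','sc2',4,(150,290,230,420))
E
```

```text
time: 56.2
ee_pos: [0.6009, 0.055, 0.1129]
eef_rot: [0.509, 0.491, -0.509, 0.491]
ft_force: [0.2, -0.1, -2.1]
width: 0.0227
time: 57.3
ee_pos: [0.6003, 0.055, 0.2417]
eef_rot: [-0.508, -0.492, 0.509, -0.491]
ft_force: [0.4, -0.1, -0.3]
width: 0.0861
t 57.3 p [0.6003 0.055  0.2417] toolx [-0.002 -0.    -1.   ] jaw [ 0.999 -0.035 -0.002] yaw -1.99 w 0.0861 F [ 0.4 -0.1 -0.3] q7 [-0.66  0.32  0.62  1.56 -0.19  1.33 -0.05]
```

View pics/w34z.png

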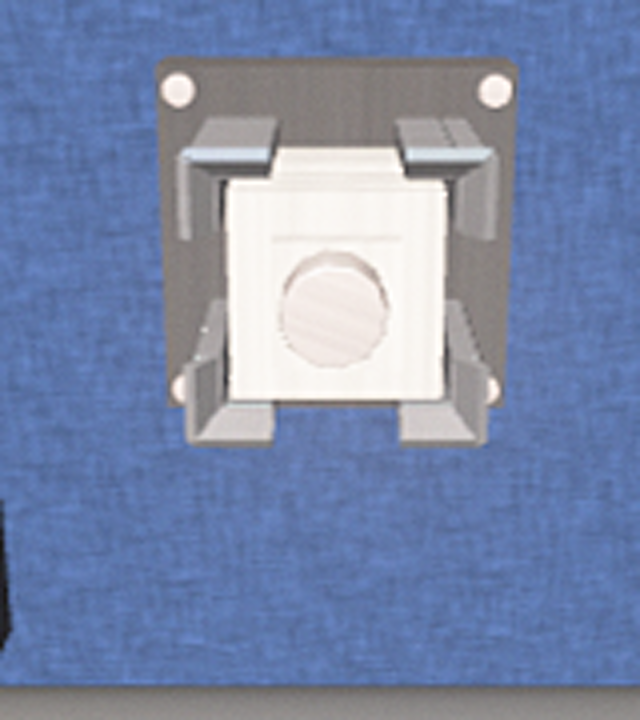

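View pics/sc2.png

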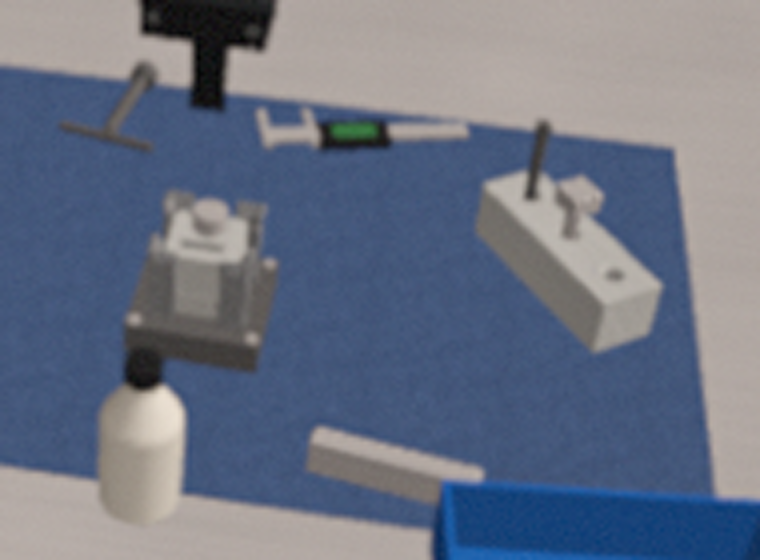

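```bash
python3 - <<'E'
from h import *
im,st=ld('w34');q=lambda x,y:[105+y/4-.4,175+x/4-.4]
for z in (.100,.105,.110):
    a=tf(q(280,315),z,st)[0];b=tf(q(388,315),z,st)[0];print(z,'dia',np.linalg.norm(a-b))
    tf(q(334,265),z,st,'top near');tf(q(334,367),z,st,'top far')
for z in (.084,.089,.094): tf(q(334,250),z,st,'under near')
tf(q(336,238),.084,st,'collar base edge (15 exp)')
print(r.mark_of('wrist','pin_shoulder')[:2])
for d in r.mark_of('wrist','pin_shoulder')[:2]: pass
r.camera('scene')
for n,z in (('pin_shoulder',.084),('plug',.006)):
    for d in r.mark_of('scene',n)[:2]: print(n,d['confidence'],unp('scene',d['point'],z))
E
```

```text
[183.4 244.6] world [0.5896 0.0562 0.1   ] ty,tz mm [-10.58  -0.84]
 [183.4 271.6] world [0.613  0.0554 0.1   ] ty,tz mm [12.84 -0.83]
0.1 dia 0.023415246070887456
top near [170.8 258.1] world [0.6016 0.067  0.1   ] ty,tz mm [  1.13 -12.  ]
top far [196.4 258.1] world [0.6008 0.0439 0.1   ] ty,tz mm [ 1.13 11.06]
 [183.4 244.6] world [0.5898 0.0577 0.105 ] ty,tz mm [-10.38  -2.31]
 [183.4 271.6] world [0.6128 0.0569 0.105 ] ty,tz mm [12.61 -2.3 ]
0.105 dia 0.02299652749925626
top near [170.8 258.1] world [0.6017 0.0682 0.105 ] ty,tz mm [  1.11 -13.27]
top far [196.4 258.1] world [0.6009 0.0456 0.105 ] ty,tz mm [1.12 9.38]
 [183.4 244.6] world [0.5901 0.0591 0.11  ] ty,tz mm [-10.19  -3.77]
 [183.4 271.6] world [0.6126 0.0583 0.11  ] ty,tz mm [12.39 -3.77]
0.11 dia 0.022577808927624957
top near [170.8 258.1] world [0.6017 0.0695 0.11  ] ty,tz mm [  1.1  -14.54]
top far [196.4 258.1] world [0.6009 0.0473 0.11  ] ty,tz mm [1.1 7.7]
under near [167.1 258.1] world [0.6016 0.0664 0.084 ] ty,tz mm [  1.18 -11.44]
under near [167.1 258.1] world [0.6017 0.0676 0.089 ] ty,tz mm [  1.16 -12.64]
under near [167.1 258.1] world [0.6017 0.0688 0.094 ] ty,tz mm [  1.15 -13.85]
collar base edge (15 exp) [164.1 258.6] world [0.6022 0.0691 0.084 ] ty,tz mm [  1.63 -14.21]
[{'point': [178.8, 257.2], 'confidence': 0.64}]
pin_shoulder 0.49 [[0.81209275 0.19563633 0.084     ]]
pin_shoulder 0.47 [[0.61105643 0.0553898  0.084     ]]
plug 0.4 [[0.52015262 0.30065682 0.006     ]]
plug 0.36 [[0.52794066 0.04511316 0.006     ]]
```

```bash
python3 -m pendant '[{"translation":[0,-0.1,-3],"angular":[0,0,0],"hand":-1},{"translation":[0,0,-3],"angular":[0,0,0],"hand":-1},{"translation":[0,0,-2],"angular":[0,0,0],"hand":-1},{"translation":[0,0,-1],"angular":[0,0,0],"hand":-1},{"translation":[0,0,0],"angular":[0,0,0],"hand":-1},{"translation":[0,0,0],"angular":[0,0,0],"hand":-1},{"translation":[0,0,0],"angular":[0,0,0],"hand":-1},{"translation":[0,0,0],"angular":[0,0,0],"hand":-1},{"translation":[0,0,0],"angular":[0,0,0],"hand":-1},{"translation":[0,0,0],"angular":[0,0,0],"hand":-1},{"translation":[0,0,0],"angular":[0,0,0],"hand":-1},{"translation":[0,0,-1.5],"angular":[0,0,0],"hand":-1},{"translation":[0,0,-0.6],"angular":[0,0,0],"hand":-1},{"translation":[0,0,0],"angular":[0,0,0],"hand":-1},{"translation":[0,0,0],"angular":[0,0,0],"hand":-1}]' 10
python3 -m pendant '[{"translation":[0,0,-0.1],"angular":[0,0,0],"hand":-1},{"translation":[0,0,-0.1],"angular":[0,0,0],"hand":-1},{"translation":[0,0,0],"angular":[0,0,0],"hand":-1},{"translation":[0,0,0],"angular":[0,0,0],"hand":-1}]' 10
```

```text
time: 59.15
ee_pos: [0.6007, 0.0538, 0.1315]
eef_rot: [-0.508, -0.491, 0.509, -0.491]
ft_force: [0.4, 0.9, 0.1]
width: 0.0004
time: 59.55
ee_pos: [0.6009, 0.054, 0.13]
eef_rot: [0.509, 0.491, -0.509, 0.491]
ft_force: [-0.0, 0.6, 0.3]
width: 0.0
```

```bash
python3 -m pendant '[{"translation":[0,0,-0.1],"angular":[0,0,0],"hand":-1},{"translation":[0,0,-0.1],"angular":[0,0,0],"hand":-1},{"translation":[0,0,0],"angular":[0,0,0],"hand":-1},{"translation":[0,0,0],"angular":[0,0,0],"hand":-1}]' 10
python3 -m pendant '[{"translation":[0,0,-0.1],"angular":[0,0,0],"hand":-1},{"translation":[0,0,-0.1],"angular":[0,0,0],"hand":-1},{"translation":[0,0,0],"angular":[0,0,0],"hand":-1},{"translation":[0,0,0],"angular":[0,0,0],"hand":-1}]' 10
```

```text
time: 59.95
ee_pos: [0.6008, 0.054, 0.1278]
eef_rot: [0.509, 0.491, -0.509, 0.491]
ft_force: [-0.3, 0.2, 0.0]
width: 0.0004
time: 60.35
ee_pos: [0.6008, 0.054, 0.1258]
eef_rot: [-0.509, -0.491, 0.509, -0.491]
ft_force: [-0.1, 0.3, 0.2]
width: 0.0003
```

```bash
python3 -m pendant '[{"translation":[0,0,2],"angular":[0,0,0],"hand":-1},{"translation":[0,0,4],"angular":[0,0,0],"hand":0},{"translation":[0,0,4],"angular":[0,0,0],"hand":0},{"translation":[0,0,3],"angular":[0,0,0],"hand":0},{"translation":[-3,0,0],"angular":[0,0,0],"hand":0},{"translation":[-4,-4,0],"angular":[0,0,0],"hand":0},{"translation":[-3,-4,0],"angular":[0,0,0],"hand":0},{"translation":[0,-4,0],"angular":[0,0,0],"hand":0},{"translation":[0,-4,0],"angular":[0,0,0],"hand":0},{"translation":[0,0,0],"angular":[0,0,0],"hand":0},{"translation":[0,0,0],"angular":[0,0,0],"hand":0},{"translation":[0,0,0],"angular":[0,0,0],"hand":0},{"translation":[0,0,0],"angular":[0,0,0],"hand":0},{"translation":[0,0,0],"angular":[0,0,0],"hand":0}]'
python3 - <<'E'
from h import *
S();snap('top','top9',3,(120,300,80,336));snap('scene','sc9',1.5)
E
```

```text
time: 61.75
ee_pos: [0.5057, -0.1005, 0.2558]
eef_rot: [-0.508, -0.492, 0.508, -0.492]
ft_force: [0.3, -1.1, -0.6]
width: 0.0434
t 61.75 p [ 0.5057 -0.1005  0.2558] toolx [-0.  0. -1.] jaw [ 0.999 -0.033 -0.   ] yaw -1.91 w 0.0434 F [ 0.3 -1.1 -0.6] q7 [-0.59  0.08  0.75  1.77 -0.06  1.32  0.13]
```

View pics/top9.png

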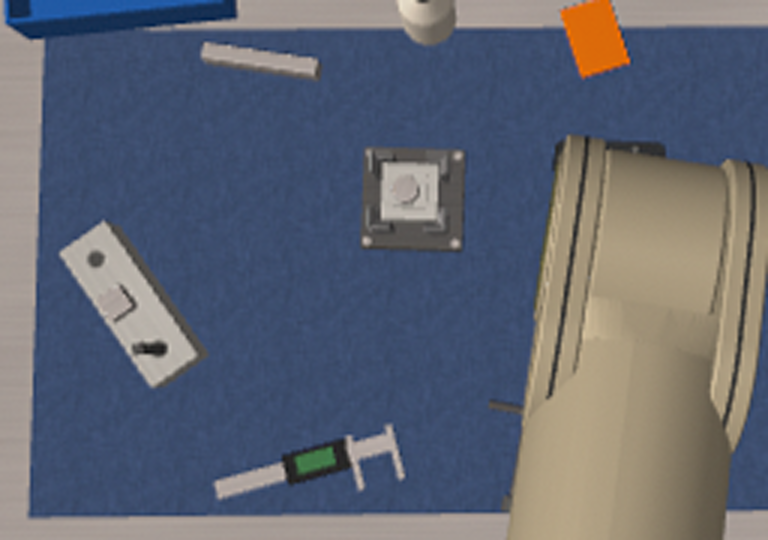

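View pics/sc9.png

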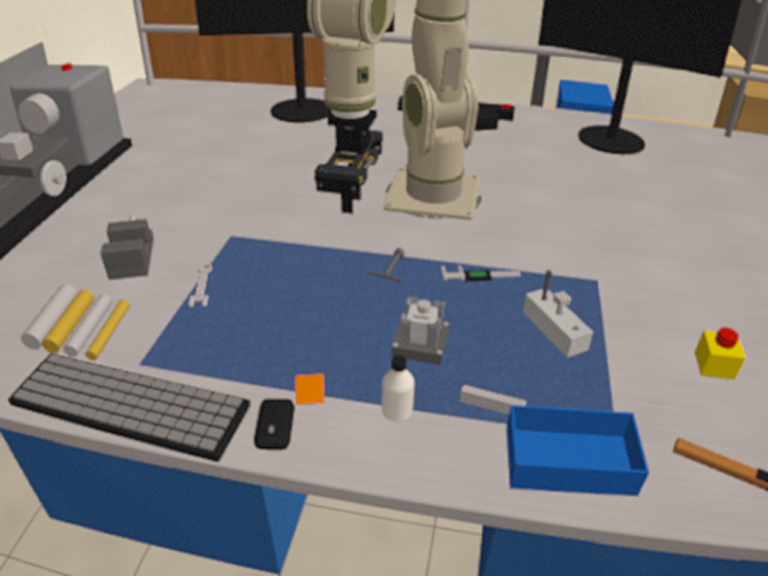

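```bash
python3 -c "
from bench import r
r.close_job()"
```

```text
the job is handed in; nothing more can be done
```

I built the spacer pack in the order asked and handed it in at about 62 s. The plug is in the stand's middle hole. The block, three spacers (all that were there), the cap collar-up and the headed pin are in the nest.

**Pin:** after I let go, the closed fingertips came down to about 0.8 mm above the height the seated head top should have and touched nothing. The wrist picture of the head also fits it resting on the collar.

**Plug:** I felt it touch bottom within about 0.5 mm of the hole's depth. Its head size in a later picture fits the seated height.

**Plates:** each one was let go within about 1 mm of its resting height. The wrist pictures after each placing showed it square in the pocket.

**Final pictures:** they show no plates left on the bench and the gripper clear and empty. The reamer, caliper, parallel, oil, wrench and chuck key appear where they started, though the arm hid part of the chuck key in the last top view.

**Check that disagreed:** the network that locates points gave doubtful positions with low confidence in the scene picture for the pin's shoulder and the plug's foot. I went by the wrist pictures and the touch checks instead.

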